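# Click the LED board into the free spring-clip slot

### The arm

A 6-joint arm with a two-finger parallel gripper is mounted at the origin on the work surface. World frame = base frame: x ahead of the robot, y to its left, z up, the work surface at z = 0. Lengths are in m, angles in degrees, forces in N, time in s.
With the tool pointing down it reaches from about 0.25 to 0.725 m from the base axis. Payload 9.7 kg.
Tool frame: the origin (TCP) lies at the very end of the fingers, on their centre line; the grasp point (between the pads) lies 19 mm behind it; z points along the fingers, y is the direction in which the jaws open and shut (so a half turn about z gives the same grasp; the last joint's range is limited). The gripper opens to 85 mm and grips with 20 to 120 N. Pads are 22 mm wide; open, the fingers measure 114 mm over their backs; the gripper's body (76 mm by 85 mm) begins 54 mm behind the grasp point. The pads swing forward as they close: fully open they stand 13 mm farther back than shut.
Start: joints at [76.834, 4.979, 10.078, 95.1, 0, 90], TCP at [0.125, 0.536, 0.231] pointing down, gripper open.
Joint ranges: [-179.16, 179.16], [-48.56, 103.87], [-65.8, 70.77], [-126.05, 130.52], [-82.76, 87.17], [-180, 180]. Speed limits (degrees/s): [127.2, 127.2, 147.25, 180, 180, 180].

### API

Orientations are given as [roll, pitch, yaw] about the fixed x, y, z axes, in that order (R = Rz(yaw) Ry(pitch) Rx(roll)).
In Python, from workcell import bot gives the robot as it stands. The module is installed in compiled form; this text tells all that it offers.
- The arm moves only by the tool step_arm, never from a script. Its arguments are lists of equal length, an entry for each row: "dr": the turn, a rotation vector about the tool's x, y, z in rad, a list of three; "xyz": the shift along the tool's x, y, z in units of 40 mm (1.0 is 40 mm), a list of three; "gripper": the opening, from 0 (shut) to 1 (fully open). In form: {"dr": [[wx, wy, wz], ...], "xyz": [[x, y, z], ...], "gripper": [gripper, ...]}. A call has exactly 8 rows; each row is the pose to reach, as a shift and turn from the pose commanded when the call began, along the tool's axes at that moment; what a row does not reach only later rows make up. A row lasts 1/10 s, in which the tool goes at most 50 mm and 8.59 degrees, less where a joint would pass 70% of its speed; a pose out of reach is approached as far as the arm can. A call with a gripper value outside its range is refused whole. The fingers move at their own pace and stop on an object; "squeeze" is the grip in N (left out, the last holds). Time passes only in rows, so rows that repeat a pose let the fingers close, or fill a call up. It gives the time, the measured TCP pose, the force and the opening at its end, in the units of the state.
- bot.get_obs(): the state, without advancing time (a new reading comes with each control period).
- bot.camera(name): name is "side" or "top" or "wrist"; returns a dict with "image" (480x640x3 uint8, red, green, blue), "camera_matrix" (3x3 intrinsics, pixels), "k1" (the pictures are not rectified: a ray, as slopes to the right and down, at radius r is drawn at 1 + k1 r^2 times it, then the intrinsics apply), "R" (3x3) and "t" (3): a world point X has camera coordinates R X + t. Camera axes: x right, y down, z forward; pixel columns grow to the right and rows downward; lengths in m; the calibration is good to about 2 mm. A picture is of the moment at which its call begins. There is no depth.
- bot.job_done(): hands the job in, once; it reports no verdict.
Trained networks look in a picture, given as the dict that the camera call returned (one of the last four; its "shot" number tells which), for a name from the list of things; names that differ only in an ending like _2 or _b are one class to them, and where a whole thing is asked for, a point or a joint stands for the part that bears it (a point fixed in the world has none). Each returns a list of dicts, best first, with "p" (0 to 1); they miss things now and then, are a little off and sometimes report something else, mostly with a low value. They report only what shows in the picture. A call takes as long as a camera call. They do not tell look-alikes from the thing itself.
- bot.regions_of(picture, thing): "region" (480x640 bool, what is visible of it) and "box" ([centre column, centre row, width, height] in pixels, round what is visible of it).
The state is a dict: "time": time; "q": joint angles; "qd": joint speeds; "joint_efforts": joint torques, N m; "ee_pos": TCP position; "tcp_rot": TCP orientation; "wrist_force": force on the tool from outside, world axes, zero at the start; "torque": the same for the moment, N m; "opening": finger opening in m.
Only numpy, scipy, OpenCV 4.12 (cv2) and the standard library are available. Lean on these libraries where they do the work, as an engineer would, in place of code of your own. Each camera call takes 0.05 s, during which the arm holds its last target.

### The job

Take the brown LED board out of the black stand and load it into the empty slot of the leaning clip rack: lower it in between the rails without dropping it, then press it, without ramming it, until both orange spring clips have snapped shut behind its side bumps and it sits fully home, level and flat on the slot's floor. Leave it there, let go of it, and leave the solder spool, the jar and the screwdriver where they are.

Things in the scene. Friction and masses are not known exactly. Their poses are not given: they have to be found in the camera images.
- panel: LED board in a grey frame, a slab 8 mm thick (x) x 120 wide (y) x 116 tall (z), about 250 g, yellow stripe along the top edge. Origin: centre of underside; z to the top edge. A round bump on each side edge (radius 8, centre y = +-58, z = 70 mm) stands 6 mm proud. Both faces alike, either may face the robot; stripe stays at the open end. Starts upright in the stand.
- stand: Black holder fixed to the bench, 100 x 160 mm. Origin: centre of its underside. The board stands on its floor at z = 20 mm between two pairs of end posts (gap 10 mm along x) that reach z = 50 mm; the board's upper 86 mm are free.
- slot: EMPTY slot in the free rack, fixed. z runs out of the slot, leaning 25 degrees from vertical to the rack's front (robot side); y along the slot; x normal to the board, away from robot and up. Origin: centre of the floor; the home board's origin lies here, axes parallel (either face). Rails leave x = +-5.5 mm free up to z = 90; side walls y = +-61 below z = 52, flared to z = 60.
- mouth (a point): Centre of the empty slot's blue flared mouth, on the slot's z axis 100 mm from its floor. The mouth is about 25 mm wide (x) and 124 mm long (y), narrowing to 11 mm over 10 mm of depth. The home board stands 16 mm out of it, so fingers that overlap it by more must let go before it is home.
- clip_left (a joint): Sprung orange roller clip at the slot's +y end, at z = 80, y = 69 mm of the slot (support reaches y = 96). Travel in m: 0 = shut, about 0.003 while a bump passes. The two clips stop the lowered board about 18 mm short of home; its weight does not pass them. Pressing both past takes roughly 8 to 20 N along the slot.
- clip_right (a joint): The same at the -y end (y = -69 mm). One clip often lets its side through first: the board then sits cocked, one lower corner on the hard floor, its middle 2 to 5 mm high and tilted in its plane by up to 0.08 rad. Press again on the top edge over the high side until it is level and home.
- full_rack: A second rack of the same shape as the one with the empty slot, with a board already fixed in it: nothing to do there. Base 150 x 180 mm, 165 mm tall. Origin: centre of its underside. Fixed.
- spool: Bystander: solder spool, 56 mm across, 46 mm tall, upright, loose. Origin: centre of its underside.
- jar: Bystander: amber jar, 52 mm across, 50 mm tall, loose. Origin: centre of its underside.
- screwdriver: Bystander: screwdriver lying on the bench, loose. Origin about its middle.
Not all that is in view belongs to the job. There is more than one size of the panel; the job needs the middle-sized.

How it is judged:
By the outcome, as a careful person would: the job done as asked, in the order asked, and still so for the second after the job is handed in, with the robot touching nothing.
It also fails if it takes over 51 s, if anything falls off the work surface, if the arm or the gripper's body presses on something with over 40 N, if the wrist force passes 120 N, or if a joint passes its speed limit or range.

## Working session

There is one attempt and no reset: what is moved stays moved. The work goes in short steps, Python scripts to look and compute and a tool call to move; the robot and the scene stay as the last step left them, time stands still between calls to the robot, and variables do not carry over. Pictures are saved under pics/ and viewed, and the job is handed in when it is done.

Besides the shell and the picture viewer there is one more tool, called after "Emit:" by a JSON object that holds its "name" and its "arguments". step_arm: Moves the arm, as the interface text tells. Its arguments: {"type":"object","properties":{"dr":{"type":"array"},"xyz":{"type":"array"},"gripper":{"type":"array"},"squeeze":{"type":"number"}},"required":["dr","xyz","gripper"]}

```bash
mkdir -p pics
python3 - <<'E'
from workcell import bot
import cv2,pickle
o=bot.get_obs();print(o)
for n in ["side","top","wrist"]:
    c=bot.camera(n);cv2.imwrite(f"pics/{n}0.png",c["image"][:,:,::-1]);pickle.dump(c,open(f"{n}0.pkl","wb"))
    print(n,c["camera_matrix"].tolist(),c["k1"],c["R"].round(4).tolist(),c["t"].round(4).tolist(),c.get("shot"))
    for th in ["panel","stand","slot","mouth","clip_left","full_rack","spool","jar","screwdriver"]:
        try:
            for r in bot.regions_of(c,th): print("  ",th,round(r["p"],2),[round(float(x)) for x in r["box"]])
        except Exception as e: print(th,e)
E
```

```text
{'time': 0.0, 'q': array([7.68336445e+01, 5.01205044e+00, 1.00334838e+01, 9.50999886e+01,
       9.46798046e-04, 8.99998122e+01]), 'qd': array([ 0.03726175, -0.09390693,  0.01706154,  0.0287246 ,  0.041453  ,
        0.02745314]), 'joint_efforts': array([-8.46755847e-04, -5.20387709e+01,  4.64804792e+01,  1.61671301e-02,
       -4.85246710e-05, -7.29650282e-06]), 'ee_pos': array([0.12521987, 0.535312  , 0.23056527]), 'tcp_rot': array([-1.79921445e+02, -9.47054575e-04,  1.66833831e+02]), 'wrist_force': array([ 0.19935911,  0.5615544 , -0.93597708]), 'torque': array([ 0.07390562, -0.03969044,  0.01447979]), 'opening': 0.0850646429906738}
side [[441.6391334081651, 0.0, 321.4732260968688], [0.0, 441.6391334081651, 244.28936106666143], [0.0, 0.0, 1.0]] 0.019899217691310936 [[-0.9189, -0.3945, -0.0059], [-0.2312, 0.5505, -0.8022], [0.3197, -0.7357, -0.5971]] [0.5759, 0.1912, 0.7557] 1
   panel 0.96 [200, 254, 63, 119]
   panel 0.83 [272, 315, 52, 86]
   panel 0.77 [243, 429, 41, 90]
   panel 0.7 [379, 155, 2, 5]
   stand 0.62 [275, 354, 99, 88]
   slot 0.84 [367, 174, 32, 53]
   mouth 0.7 
[... 400 characters left out ...]
0.9986, -0.0032, -0.0535], [0.0535, 0.0063, -0.9986]] [0.0538, 0.6101, 1.3458] 2
   panel 0.74 [276, 161, 72, 27]
   panel 0.63 [234, 248, 59, 17]
   stand 0.83 [240, 248, 69, 50]
   slot 0.8 [451, 243, 86, 32]
   mouth 0.88 [447, 242, 88, 29]
   clip_left 0.69 [448, 242, 83, 29]
   clip_left 0.63 [417, 249, 15, 20]
   full_rack 0.6 [339, 245, 82, 60]
   spool 0.82 [399, 328, 26, 23]
   jar 0.67 [373, 178, 19, 26]
   screwdriver 0.89 [280, 354, 9, 42]
wrist [[373.8329882080717, 0.0, 318.58847039089704], [0.0, 373.8329882080717, 241.7829821778229], [0.0, 0.0, 1.0]] -0.07117751833449604 [[0.2286, 0.9735, 0.0004], [0.9363, -0.22, 0.2737], [0.2665, -0.0622, -0.9618]] [-0.5504, -0.0346, 0.3779] 3
```

View pics/side0.png

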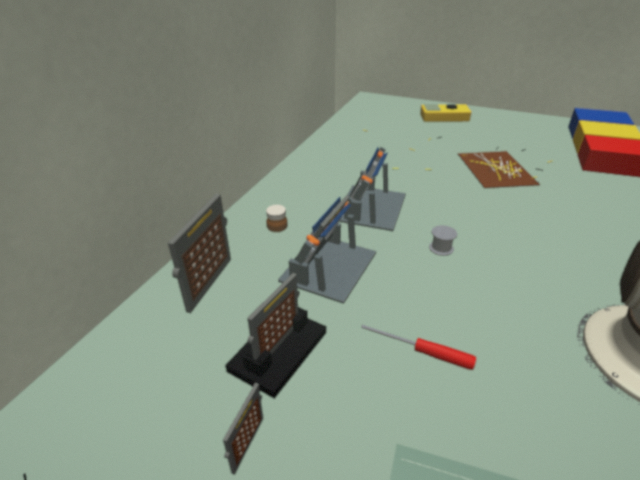

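View pics/top0.png

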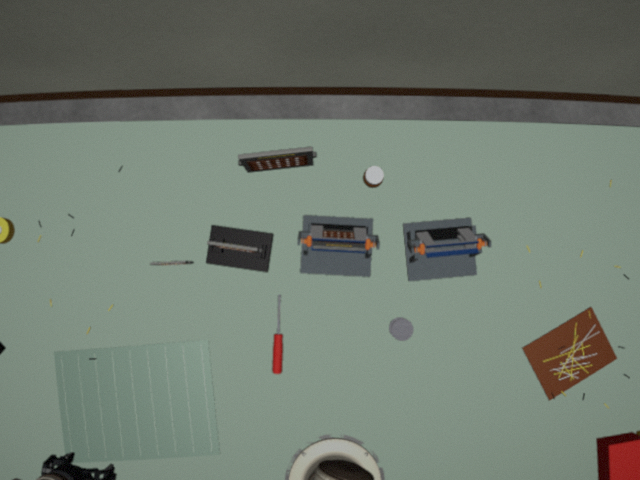

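View pics/wrist0.png

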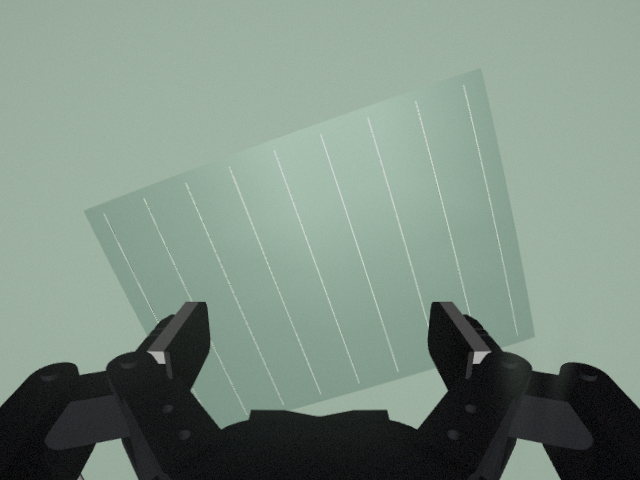

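Run:
```python
import cv2
a=cv2.imread("pics/top0.png"); cv2.imwrite("pics/top0a.png",cv2.resize(a[130:300,190:350],None,fx=5,fy=5,interpolation=2)[:, :800][:600])
cv2.imwrite("pics/top0b.png",cv2.resize(a[190:310,340:500],None,fx=5,fy=5,interpolation=2))
a=cv2.imread("pics/side0.png"); cv2.imwrite("pics/side0a.png",cv2.resize(a[180:480,150:350],None,fx=2,fy=2,interpolation=2))
cv2.imwrite("pics/side0b.png",cv2.resize(a[100:300,250:450],None,fx=3,fy=3,interpolation=2))
```

```text
(no output)
```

View pics/top0a.png

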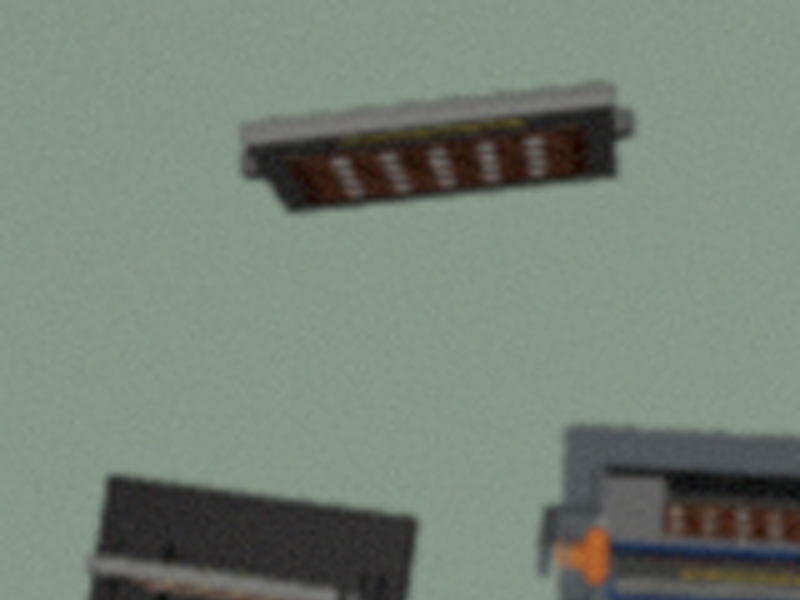

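View pics/top0b.png

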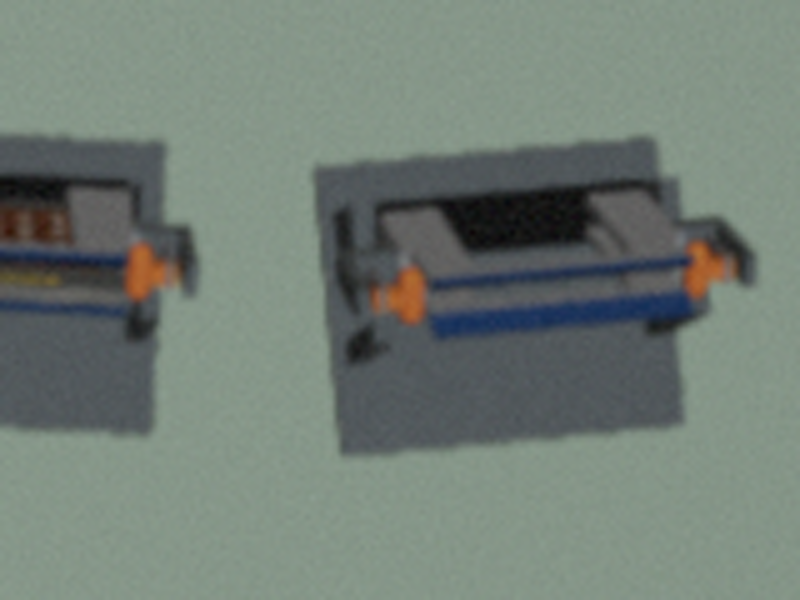

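View pics/side0a.png

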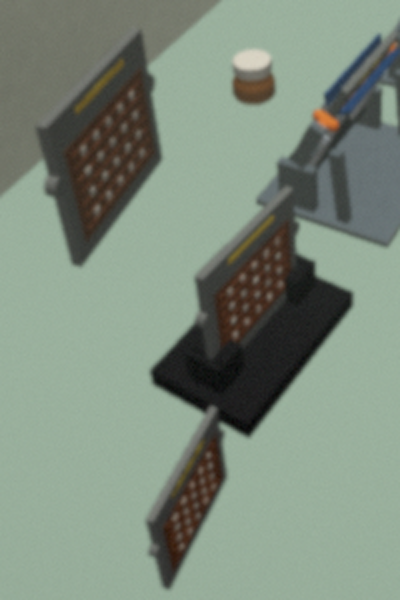

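View pics/side0b.png

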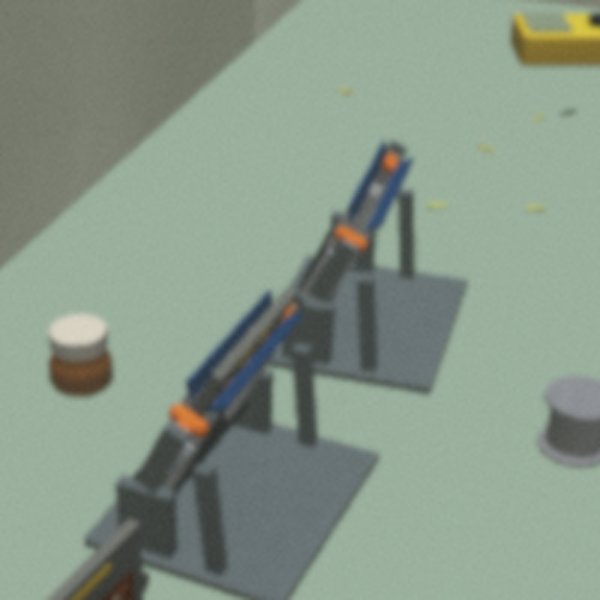

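```bash
cat > h.py <<'E'
import numpy as np,cv2,pickle
from scipy.spatial.transform import Rotation as Ro
def proj(c,X):
    X=np.atleast_2d(X);p=X@c["R"].T+c["t"];s=p[:,:2]/p[:,2:]
    s=s*(1+c["k1"]*(s**2).sum(1,keepdims=True));K=c["camera_matrix"]
    return s@K[:2,:2].T+K[:2,2]
def ray(c,uv):
    uv=np.atleast_2d(np.array(uv,float))
    d=np.array([c["k1"],0,0,0,0.])
    s=cv2.undistortPoints(uv.reshape(-1,1,2),c["camera_matrix"],d).reshape(-1,2)
    v=np.c_[s,np.ones(len(s))]@c["R"]; o=-c["R"].T@c["t"]
    return o,v
def onz(c,uv,z):
    o,v=ray(c,uv);return o+v*((z-o[2])/v[:,2])[:,None]
def load(n): return pickle.load(open(n+".pkl","rb"))
def tri(obs):
    A=np.zeros((3,3));b=np.zeros(3)
    for c,uv in obs:
        o,v=ray(c,uv);v=v[0]/np.linalg.norm(v[0]);P=np.eye(3)-np.outer(v,v);A+=P;b+=P@o
    return np.linalg.solve(A,b)
E
python3 - <<'E'
from h import *
t=load("top0");s=load("side0");w=load("wrist0")
for c in(t,s,w):print(-c["R"].T@c["t"])
print("rack",onz(t,[(403.2,223.6),(471,217.6),(476.6,274.8),(408.2,281)],.008))
print("stand",onz(t,[(212,225.6),(273,233.4),(269,271),(206.5,263)],.018))
print("board top at .136",onz(t,[(208.5,242.5),(257,249)],.136))
R=Ro.from_euler("xyz",[-179.92,0,166.834],degrees=True).as_matrix();p=np.array([.12522,.5353,.2306])
print("wristcam in tool",R.T@(-w["R"].T@w["t"]-p)); print((w["R"]@R).round(4))
E
```

```text
[0.53703585 0.04734309 1.37681207]
[0.33180477 0.67793503 0.60799639]
[0.05747426 0.55177357 0.37316006]
rack [[ 0.66889365 -0.1729094   0.008     ]
 [ 0.68547655 -0.3499847   0.008     ]
 [ 0.53784793 -0.36292167  0.008     ]
 [ 0.52205958 -0.18504015  0.008     ]]
stand [[0.66142563 0.31593139 0.018     ]
 [0.64180606 0.15957675 0.018     ]
 [0.54644973 0.16901009 0.018     ]
 [0.56593794 0.32875654 0.018     ]]
board top at .136 [[0.61114543 0.30025542 0.136     ]
 [0.59639863 0.18668011 0.136     ]]
wristcam in tool [ 0.06971722  0.00041085 -0.14256078]
[[-8.000e-04  1.000e+00 -1.800e-03]
 [-9.618e-01 -1.300e-03 -2.737e-01]
 [-2.737e-01  1.500e-03  9.618e-01]]
```

```bash
cat >> h.py <<'E'
import json
def tool(yaw,tilt=0,roll=0,yr=0):
    "tool down, yaw deg"
    return Ro.from_euler("z",yaw,degrees=True)*Ro.from_euler("x",180,degrees=True)
def rel(R0,p0,R1,p1):
    return (R0.inv()*R1).as_rotvec().round(4).tolist(), (R0.inv().apply(np.array(p1)-p0)/.04).round(3).tolist()
def step(R0,p0,dr,xyz):
    return R0*Ro.from_rotvec(dr), p0+R0.apply(np.array(xyz)*.04)
def save(R,p): json.dump([R.as_matrix().tolist(),list(p)],open("cmd.json","w"))
def cur():
    a,b=json.load(open("cmd.json"));return Ro.from_matrix(a),np.array(b)
def obs(o): return Ro.from_euler("xyz",o["tcp_rot"],degrees=True),np.array(o["ee_pos"])
E
python3 - <<'E'
from h import *
R0=tool(166.834);p0=np.array([.1252,.5355,.2309]);save(R0,p0)
dr,x=rel(R0,p0,tool(83),[.6,.243,.30]);print(dr,x)
E
```

```text
[-0.0, -0.0, 1.4632] [-13.224, -4.417, -1.728]
```

Emit:
{"name": "step_arm", "arguments": {"dr": [[0,0,1.463],[0,0,1.463],[0,0,1.463],[0,0,1.463],[0,0,1.463],[0,0,1.463],[0,0,1.463],[0,0,1.463]], "xyz": [[-13.2,-4.4,-1.7],[-13.2,-4.4,-1.7],[-13.2,-4.4,-1.7],[-13.2,-4.4,-1.7],[-13.2,-4.4,-1.7],[-13.2,-4.4,-1.7],[-13.2,-4.4,-1.7],[-13.2,-4.4,-1.7]], "gripper": [1,1,1,1,1,1,1,1]}}

```text
time: 2.3
ee_pos: [0.465, 0.326, 0.2803]
tcp_rot: [180.0, -0.0, 97.7]
wrist_force: [-0.4, 1.1, 1.3]
opening: 0.0856
```

Run:
```python
from h import *
R0=tool(97.8);p0=np.array([.465,.3263,.2803]);
dr,x=rel(R0,p0,tool(83),[.6,.243,.30]);print(dr,x)
```

```text
[0.0, -0.0, 0.2583] [-2.521, 3.061, -0.492]
```

Emit:
{"name": "step_arm", "arguments": {"dr": [[0,0,0.258],[0,0,0.258],[0,0,0.258],[0,0,0.258],[0,0,0.258],[0,0,0.258],[0,0,0.258],[0,0,0.258]], "xyz": [[-2.52,3.06,-0.49],[-2.52,3.06,-0.49],[-2.52,3.06,-0.49],[-2.52,3.06,-0.49],[-2.52,3.06,-0.49],[-2.52,3.06,-0.49],[-2.52,3.06,-0.49],[-2.52,3.06,-0.49]], "gripper": [1,1,1,1,1,1,1,1]}}

```text
time: 3.1
ee_pos: [0.5977, 0.2459, 0.3001]
tcp_rot: [180.0, -0.0, 83.4]
wrist_force: [0.7, -0.6, 0.2]
opening: 0.0851
```

```bash
cat > snap.py <<'E'
import sys
from h import *
from workcell import bot
n=sys.argv[1];c=bot.camera(sys.argv[2] if len(sys.argv)>2 else "wrist")
c["obs"]=o=bot.get_obs();pickle.dump(c,open(n+".pkl","wb"));cv2.imwrite(f"pics/{n}.png",c["image"][:,:,::-1])
print(o["time"],o["ee_pos"].round(4),o["tcp_rot"].round(2),o["q"].round(1),o["wrist_force"].round(1),o["torque"].round(2),round(o["opening"],4))
E
python3 snap.py w1
```

```text
3.15 [0.5978 0.2458 0.3   ] [ 1.7997e+02 -2.0000e-02  8.3390e+01] [ 22.3  22.1  38.4 106.2   0.  119. ] [-0.1  0.2  0.1] [0.   0.03 0.03] 0.0855
```

View pics/w1.png

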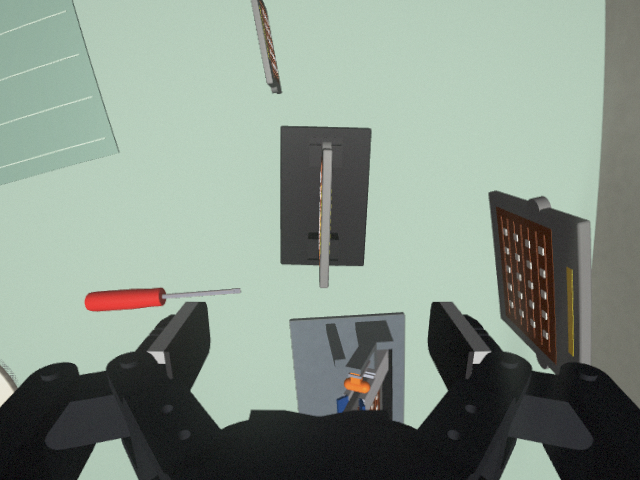

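Run:
```python
import cv2
a=cv2.imread("pics/w1.png"); cv2.imwrite("pics/w1a.png",cv2.resize(a[120:300,260:390],None,fx=4,fy=3.3,interpolation=2)[:600])
```

```text
(no output)
```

View pics/w1a.png

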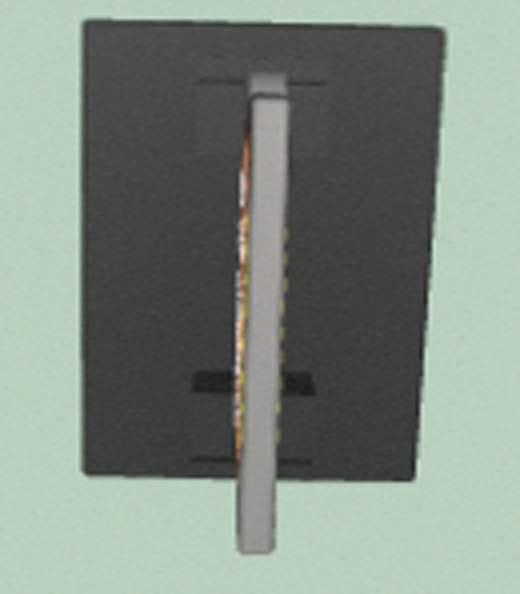

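Run:
```python
from h import *
w=load("w1")
P=onz(w,[(322.5,149.7),(332,149.7),(319.25,287.6),(328.5,287.6)],.136);print(P)
a=(P[0]+P[1])/2;b=(P[2]+P[3])/2;print((a+b)/2,np.linalg.norm(a-b),np.degrees(np.arctan2(-(a-b)[0],(a-b)[1])), np.linalg.norm(P[0]-P[1]))
S=onz(w,[(260+84/4,120+22/3.3),(260+444/4,120+28/3.3),(260+415/4,120+480/3.3),(260+84/4,120+474/3.3)],.018);print(S,S.mean(0))
t=load("top0");print(proj(t,np.c_[P]))
R=Ro.from_euler("xyz",w["obs"]["tcp_rot"],degrees=True).as_matrix()
print("cam in tool",R.T@(-w["R"].T@w["t"]-w["obs"]["ee_pos"]),w["R"]@R)
```

```text
[[0.60740449 0.30450058 0.136     ]
 [0.61494007 0.30362827 0.136     ]
 [0.59116069 0.18710193 0.136     ]
 [0.59927069 0.18615552 0.136     ]]
[0.60319399 0.24534658 0.136     ] 0.11851479413209039 -7.737683872179003 0.007585904223364833
[[0.56588654 0.3301188  0.018     ]
 [0.66336339 0.31689975 0.018     ]
 [0.64202346 0.15990572 0.018     ]
 [0.54354368 0.17371128 0.018     ]] [0.60370427 0.24515889 0.018     ]
[[206.67498787 244.09958419]
 [207.09198125 240.86867602]
 [256.79817758 251.25958227]
 [257.23694114 247.76183717]]
cam in tool [ 0.0701234  -0.00017772 -0.14192218] [[-6.72516355e-04  9.99999330e-01  9.42717890e-04]
 [-9.61687613e-01 -3.88307272e-04 -2.74147377e-01]
 [-2.74146827e-01 -1.09096871e-03  9.61687229e-01]]
```

Run:
```python
from h import *
t=load("top0");s=load("side0");w=load("w1")
m=tri([(t,(452,248.4)),(s,(376.7,163.3))]);print(m,proj(t,m),proj(s,m))
yaw=5.2
Rs=Ro.from_euler("z",yaw,degrees=True)*Ro.from_euler("y",-25,degrees=True)
print(Rs.as_matrix().round(3))
T=Rs*Ro.from_matrix(np.array([[0,1,0],[1,0,0],[0,0,-1.]]).T)
print(T.as_matrix().round(3))
p=m+Rs.apply([0,-.0,.16]);print(p)
R0,p0=obs(w["obs"]);print(rel(R0,p0,T,p))
```

```text
[ 0.59811498 -0.26976524  0.12541058] [[452.21073323 249.09740806]] [[375.98946249 163.28020277]]
[[ 0.903 -0.091 -0.421]
 [ 0.082  0.996 -0.038]
 [ 0.423  0.     0.906]]
[[-0.091  0.903  0.421]
 [ 0.996  0.082  0.038]
 [-0.     0.423 -0.906]]
[ 0.53077435 -0.27589372  0.27041982]
([-0.4342, 0.0446, -0.2029], [-13.149, -0.164, 0.734])
```

Emit:
{"name": "step_arm", "arguments": {"dr": [[-0.43,0.045,-0.2],[-0.43,0.045,-0.2],[-0.43,0.045,-0.2],[-0.43,0.045,-0.2],[-0.43,0.045,-0.2],[-0.43,0.045,-0.2],[-0.43,0.045,-0.2],[-0.43,0.045,-0.2]], "xyz": [[-13.1,-0.2,0.7],[-13.1,-0.2,0.7],[-13.1,-0.2,0.7],[-13.1,-0.2,0.7],[-13.1,-0.2,0.7],[-13.1,-0.2,0.7],[-13.1,-0.2,0.7],[-13.1,-0.2,0.7]], "gripper": [1,1,1,1,1,1,1,1]}}

```text
time: 3.95
ee_pos: [0.5529, -0.1011, 0.2829]
tcp_rot: [155.1, -0.0, 95.0]
wrist_force: [0.4, 0.1, 0.8]
opening: 0.0852
```

```bash
python3 snap.py w2;python3 - <<'E'
from h import *
w=load("w2")
Rs=Ro.from_euler("z",5.2,degrees=True)*Ro.from_euler("y",-25,degrees=True)
T=Rs*Ro.from_matrix(np.array([[0,1,0],[1,0,0],[0,0,-1.]]).T)
R0,p0=obs(w["obs"]);print(rel(R0,p0,T,[.531,-.276,.270]))
E
```

```text
4.0 [ 0.5519 -0.1075  0.2819] [1.5526e+02 9.0000e-02 9.4700e+01] [-15.1 -16.2  -8.   74.7   8.1  71.9] [-1.3 -4.  -1.1] [-0.16  0.44 -0.06] 0.0856
([-0.0045, 0.0051, -0.0073], [-4.154, -0.912, -0.086])
```

View pics/w2.png

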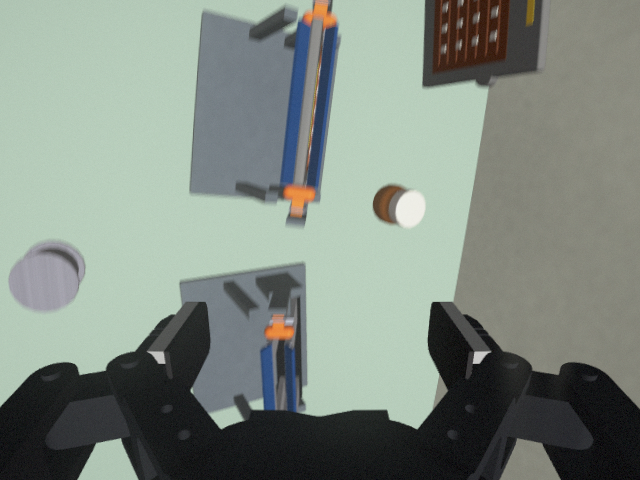

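Emit:
{"name": "step_arm", "arguments": {"dr": [[0,0,0],[0,0,0],[0,0,0],[0,0,0],[0,0,0],[0,0,0],[0,0,0],[0,0,0]], "xyz": [[-4.1,-0.9,-0.1],[-4.1,-0.9,-0.1],[-4.1,-0.9,-0.1],[-4.1,-0.9,-0.1],[-4.1,-0.9,-0.1],[-4.1,-0.9,-0.1],[-4.1,-0.9,-0.1],[-4.1,-0.9,-0.1]], "gripper": [1,1,1,1,1,1,1,1]}}

```text
time: 4.8
ee_pos: [0.5343, -0.2651, 0.2711]
tcp_rot: [155.2, -0.0, 95.1]
wrist_force: [-0.8, -0.4, -0.8]
opening: 0.0853
```

```bash
python3 snap.py w3;python3 - <<'E'
import cv2
a=cv2.imread("pics/w3.png"); cv2.imwrite("pics/w3a.png",cv2.resize(a[100:330,220:420],None,fx=3.4,fy=2.6,interpolation=2)[:600])
E
```

```text
4.85 [ 0.5343 -0.2653  0.271 ] [ 1.5524e+02 -4.0000e-02  9.5050e+01] [-33.6  -8.5  -2.5  76.2  15.2  54. ] [-0.5 -0.4  0.3] [-0.02  0.35  0.07] 0.0854
```

View pics/w3.png

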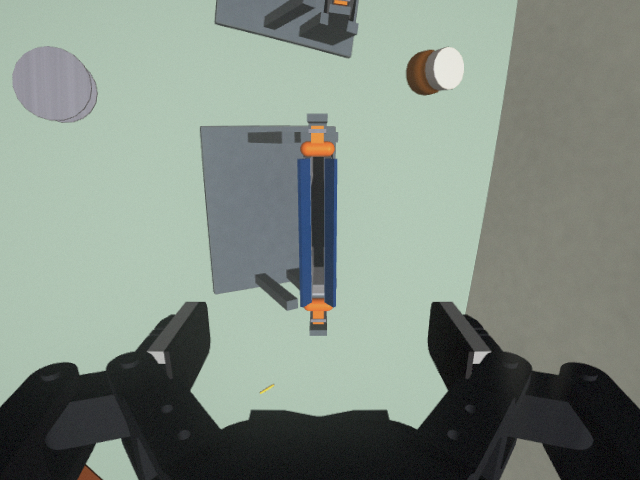

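View pics/w3a.png

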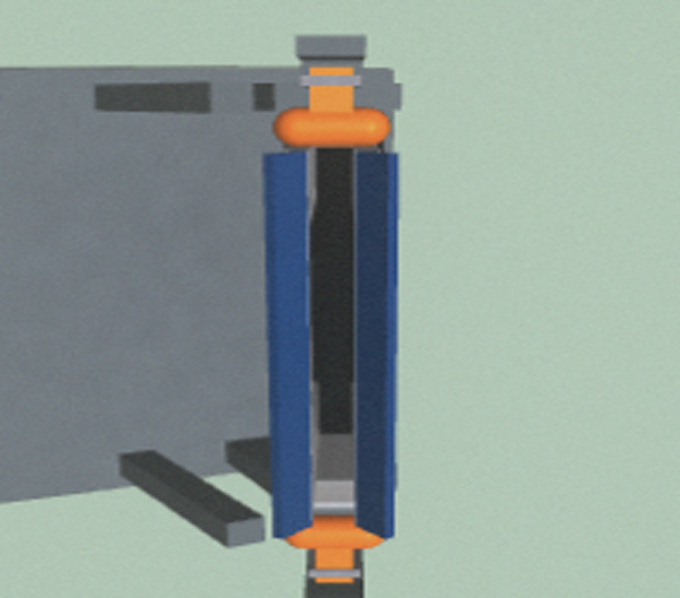

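```bash
cat > fit.py <<'E'
from h import *
from scipy.optimize import least_squares
w=load("w3")
f=lambda x,y:(220+x/3.4,100+y/2.6)
uv=np.array([f(264,153),f(273,538),f(398,153),f(394,538),f(308,153),f(356,153),f(312,516),f(356,517)])
def pts(wd,zi=.09):
    return np.array([[-wd/2,.062,.1],[-wd/2,-.062,.1],[wd/2,.062,.1],[wd/2,-.062,.1],[-.0055,.062,zi],[.0055,.062,zi],[-.0055,-.062,zi],[.0055,-.062,zi]])
def RS(yaw,tilt): return Ro.from_euler("z",yaw,degrees=True)*Ro.from_euler("y",-tilt,degrees=True)
def res(v):
    X=RS(v[3],25).apply(pts(v[4]))+v[:3]
    return np.r_[(proj(w,X)-uv).ravel()]
r=least_squares(res,[.62,-.27,.04,5,.028])
print(r.x.round(4));print(r.fun.reshape(-1,2).round(1))
Rs=RS(r.x[3],25);o=r.x[:3]
for n in ("top0","side0","w2"):
    c=load(n);print(n,proj(c,Rs.apply([[0,0,.1],[0,.069,.08],[0,-.069,.08],[0,.062,.1],[0,-.062,.1]])+o).round(1).tolist())
print("mouth",Rs.apply([0,0,.1])+o, proj(w,Rs.apply([[0,.069,.08],[0,-.069,.08]])+o))
E
python3 fit.py
python3 - <<'E'
import cv2
a=cv2.imread("pics/side0.png");cv2.imwrite("pics/s0c.png",cv2.resize(a[135:230,340:420],None,fx=6,fy=6,interpolation=2))
E
```

```text
[ 0.6403 -0.2652  0.0402  5.2247  0.0307]
[[ 0.   0.4]
 [ 0.1 -1.6]
 [ 0.2  0.3]
 [-0.  -1.7]
 [ 0.1 -0.4]
 [-0.3 -0.5]
 [ 0.3  2. ]
 [-0.3  1.6]]
top0 [[452.5, 248.9], [421.6, 248.3], [478.5, 243.2], [426.4, 251.3], [478.3, 246.6]]
side0 [[376.0, 161.3], [365.5, 180.7], [378.1, 155.9], [370.2, 172.8], [381.3, 150.8]]
w2 [[281.0, 402.8], [280.4, 327.4], [285.3, 443.3], [278.4, 345.5], [283.4, 453.2]]
mouth [ 0.59825587 -0.26908536  0.13080576] [[317.58732651 149.06639681]
 [318.29868531 302.74766223]]
```

View pics/s0c.png

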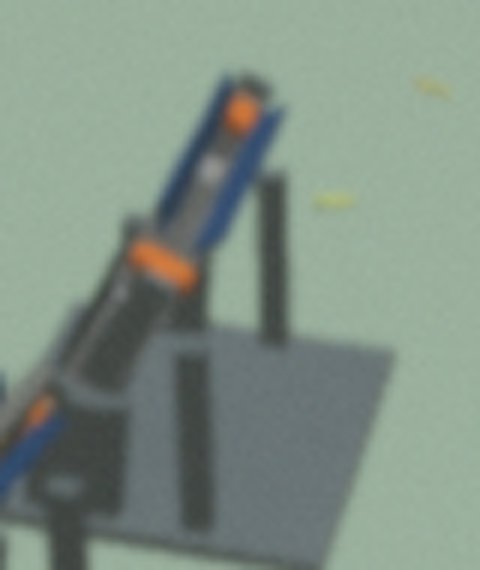

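```bash
cat > go.py <<'E'
import sys
from h import *
from workcell import bot
# usage: yaw x y z (down tool) from measured
yaw,x,y,z=map(float,sys.argv[1:5])
o=bot.get_obs();R0,p0=obs(o);print(o["time"],p0.round(4),rel(R0,p0,tool(yaw),[x,y,z]))
E
python3 go.py 82.25 .6032 .2452 .22
```

```text
4.85 [ 0.5343 -0.2653  0.271 ] ([0.4303, -0.049, 0.2197], [12.56, 2.041, 2.356])
```

Emit:
{"name": "step_arm", "arguments": {"dr": [[0.43,-0.049,0.22],[0.43,-0.049,0.22],[0.43,-0.049,0.22],[0.43,-0.049,0.22],[0.43,-0.049,0.22],[0.43,-0.049,0.22],[0.43,-0.049,0.22],[0.43,-0.049,0.22]], "xyz": [[12.56,2.04,2.36],[12.56,2.04,2.36],[12.56,2.04,2.36],[12.56,2.04,2.36],[12.56,2.04,2.36],[12.56,2.04,2.36],[12.56,2.04,2.36],[12.56,2.04,2.36]], "gripper": [0.6,0.6,0.6,0.6,0.6,0.6,0.6,0.6]}}

```text
time: 5.65
ee_pos: [0.5877, 0.1308, 0.2313]
tcp_rot: [180.0, -0.0, 82.2]
wrist_force: [1.1, -0.2, 0.1]
opening: 0.0515
```

```bash
python3 go.py 82.25 .6032 .2452 .22
```

```text
5.65 [0.5877 0.1308 0.2313] ([0.0003, -0.0005, -0.0007], [2.886, -0.003, 0.283])
```

Emit:
{"name": "step_arm", "arguments": {"dr": [[0,0,0],[0,0,0],[0,0,0],[0,0,0],[0,0,0],[0,0,0],[0,0,0],[0,0,0]], "xyz": [[2.7,0,0.3],[2.7,0,0.3],[2.7,0,0.3],[2.7,0,0.3],[2.7,0,0.3],[2.7,0,0.3],[2.7,0,0.3],[2.7,0,0.3]], "gripper": [0.6,0.6,0.6,0.6,0.6,0.6,0.6,0.6]}}

```text
time: 6.45
ee_pos: [0.6029, 0.2338, 0.2197]
tcp_rot: [180.0, -0.0, 82.1]
wrist_force: [0.6, -0.1, 0.0]
opening: 0.0512
```

```bash
python3 snap.py w4; python3 go.py 82.25 .6032 .2452 .109
```

```text
6.5 [0.6029 0.234  0.2196] [ 1.7999e+02 -3.0000e-02  8.2070e+01] [ 21.2  18.7  24.8  96.1   0.  119.1] [-0.1 -0.3 -0.7] [ 0.    0.02 -0.03] 0.0511
6.5 [0.6029 0.234  0.2196] ([0.0001, -0.0005, -0.0031], [0.277, -0.03, 2.764])
```

View pics/w4.png

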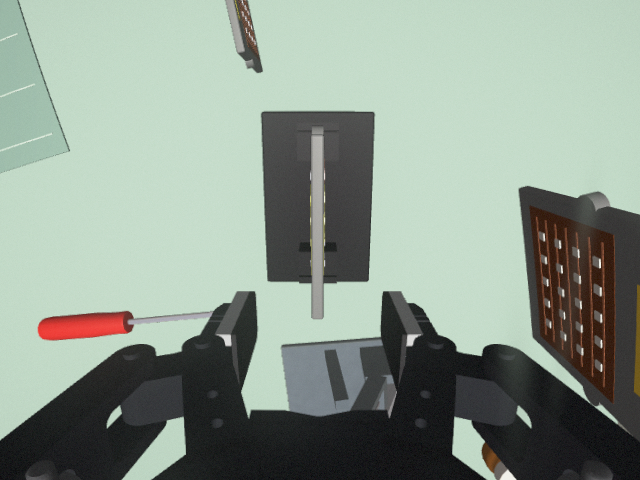

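Run:
```python
from h import *
w=load("w4")
a=w["image"][:,:,::-1].copy();cv2.imwrite("pics/w4a.png",cv2.resize(a[120:330,290:345],None,fx=5,fy=2.8,interpolation=2))
g=a[:,:,0].astype(int)
print([ (r,a[r,317].tolist()) for r in list(range(124,140))+list(range(312,324))])
print([(c,a[230,c].tolist()) for c in range(308,328)])
```

```text
[(124, [82, 84, 83]), (125, [76, 75, 77]), (126, [89, 90, 93]), (127, [106, 109, 110]), (128, [119, 123, 122]), (129, [127, 131, 132]), (130, [131, 135, 136]), (131, [135, 139, 138]), (132, [142, 145, 144]), (133, [143, 147, 147]), (134, [109, 113, 112]), (135, [138, 140, 140]), (136, [160, 164, 164]), (137, [177, 182, 182]), (138, [173, 178, 179]), (139, [175, 179, 181]), (312, [152, 156, 156]), (313, [153, 156, 157]), (314, [152, 155, 155]), (315, [153, 157, 156]), (316, [154, 158, 156]), (317, [152, 156, 158]), (318, [143, 146, 147]), (319, [178, 193, 176]), (320, [199, 219, 196]), (321, [202, 219, 195]), (322, [202, 219, 195]), (323, [201, 219, 196])]
[(308, [63, 63, 63]), (309, [59, 59, 58]), (310, [67, 105, 105]), (311, [105, 110, 109]), (312, [133, 135, 137]), (313, [160, 163, 164]), (314, [161, 166, 167]), (315, [164, 168, 169]), (316, [161, 165, 167]), (317, [161, 164, 166]), (318, [166, 170, 172]), (319, [162, 165, 167]), (320, [162, 165, 166]), (321, [163, 167, 169]), (322, [133, 136, 136]), (323, [98, 138, 139]), (324, [72, 113, 115]), (325, [60, 65, 64]), (326, [60, 59, 57]), (327, [62, 61, 62])]
```

View pics/w4a.png

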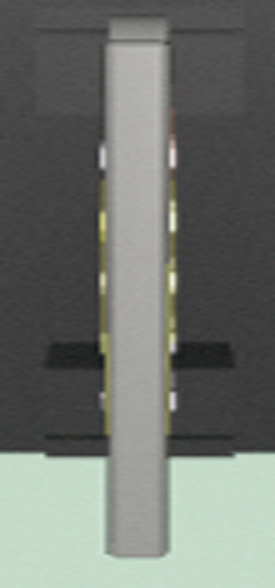

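```bash
python3 - <<'E'
from h import *
w=load("w4")
P=onz(w,[(317.3,135),(317.3,319)],.136);print(P,P.mean(0),np.linalg.norm(P[0]-P[1]))
d=P[0]-P[1];print(np.degrees(np.arctan2(-d[0],d[1])))
E
python3 go.py 82.2 .6031 .2449 .109
```

```text
[[0.6116638  0.30381519 0.136     ]
 [0.59508014 0.18650711 0.136     ]] [0.60337197 0.24516115 0.136     ] 0.11847448470289566
-8.046491176885329
6.5 [0.6029 0.234  0.2196] ([0.0001, -0.0005, -0.0022], [0.269, -0.032, 2.764])
```

Emit:
{"name": "step_arm", "arguments": {"dr": [[0,0,0],[0,0,0],[0,0,0],[0,0,0],[0,0,0],[0,0,0],[0,0,0],[0,0,0]], "xyz": [[0.28,-0.01,1.0],[0.28,-0.01,2.0],[0.28,-0.01,2.76],[0.28,-0.01,2.76],[0.28,-0.01,2.76],[0.28,-0.01,2.76],[0.28,-0.01,2.76],[0.28,-0.01,2.76]], "gripper": [0.6,0.6,0.6,0.6,0.6,0.3,0.1,0], "squeeze": 70}}

```text
time: 7.3
ee_pos: [0.6045, 0.2463, 0.1104]
tcp_rot: [179.9, -0.1, 82.1]
wrist_force: [2.5, -0.8, 1.8]
opening: 0.0083
```

```bash
python3 snap.py w5
```

```text
7.35 [0.6045 0.2463 0.1106] [ 1.799e+02 -1.000e-01  8.213e+01] [ 22.2  18.3  12.2  83.8   0.  120. ] [0.4 1.  4. ] [ 0.28 -0.05 -0.02] 0.0068
```

View pics/w5.png

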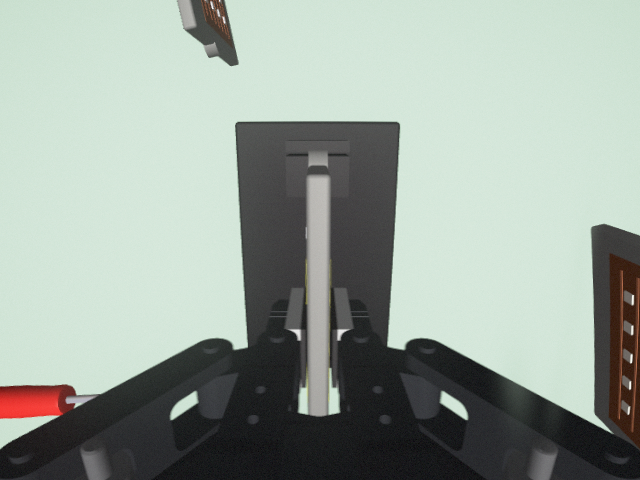

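Emit:
{"name": "step_arm", "arguments": {"dr": [[0,0,0],[0,0,0],[0,0,0],[0,0,0],[0,0,0],[0,0,0],[0,0,0],[0,0,0]], "xyz": [[0,0,0],[0,0,-0.3],[0,0,-1.0],[0,0,-2.0],[0,0,-3.0],[0,0,-4.0],[0,0,-5.0],[0,0,-5.6]], "gripper": [0,0,0,0,0,0,0,0]}}

```text
time: 8.15
ee_pos: [0.6035, 0.2458, 0.3369]
tcp_rot: [179.8, -0.1, 82.1]
wrist_force: [1.2, 0.6, -2.3]
opening: 0.0068
```

```bash
python3 snap.py w6
cat > gs.py <<'E'
import sys
from h import *
from workcell import bot
from scipy.spatial.transform import Rotation as Ro
# slot-frame target: x y z (m) of TCP ; optional extra yaw about tool z(deg)
O=np.array([.6403,-.2652,.0402]);Rs=Ro.from_euler("z",5.22,degrees=True)*Ro.from_euler("y",-25,degrees=True)
T=Rs*Ro.from_matrix(np.array([[0,1,0],[1,0,0],[0,0,-1.]]).T)
if __name__=="__main__":
    v=np.array(list(map(float,sys.argv[1:4])));a=float(sys.argv[4]) if len(sys.argv)>4 else 0
    o=bot.get_obs();R0,p0=obs(o)
    print(o["time"],"slot now mm",(Rs.inv().apply(p0-O)*1000).round(1),"rot err",(R0.inv()*T).as_rotvec().round(4),"F slot",Rs.inv().apply(o["wrist_force"]).round(1),"M",Rs.inv().apply(o["torque"]).round(2),"open",round(o["opening"],4))
    print(rel(R0,p0,T*Ro.from_euler("z",a,degrees=True),O+Rs.apply(v)))
E
python3 gs.py 0 0 .27
```

```text
8.2 [0.6035 0.2458 0.3397] [179.69  -0.21  82.14] [ 22.2  25.8  48.2 112.    0.  120. ] [-1.4 -0.8  0.5] [-0.1  0.   0. ] 0.0064
8.2 slot now mm [135.5 512.3 267.3] rot err [-0.4285  0.0468 -0.2253] F slot [-1.2 -0.6  1.1] M [-0.09  0.01  0.04] open 0.0064
([-0.4285, 0.0468, -0.2253], [-13.181, -0.128, 1.321])
```

View pics/w6.png

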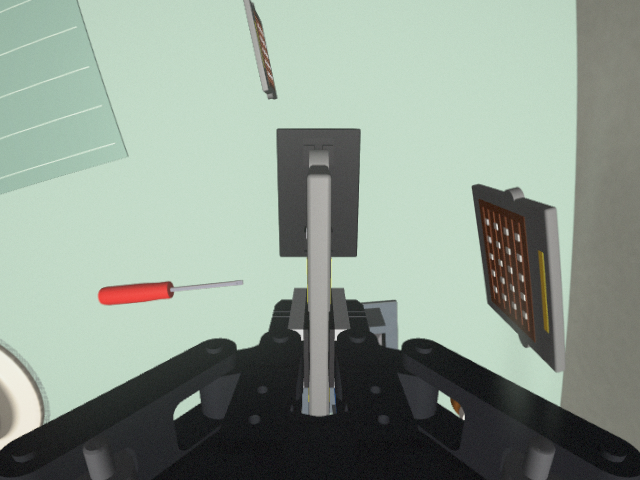

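Run:
```python
from h import *
for n in("w5","w6"):
    a=load(n)["image"]
    print(n,[(r,int(a[r,318].mean())) for r in list(range(146,186))],[(r,int(a[r,318].mean())) for r in range(404,424)])
w=load("w5");R,p=obs(w["obs"])
def plane(w,uv,R,p,zt):
    o,v=ray(w,uv);o=R.inv().apply(o-p);v=R.inv().apply(v);return o+v*((zt-o[2])/v[:,2])[:,None]
for zt in(-.0255,-.0285):
    print(plane(w,[(318,174),(318,175),(318,415.5)],R,p,zt).round(4))
a=load("w6")["image"];cv2.imwrite("pics/w6a.png",cv2.resize(a[140:430,285:350,::-1],None,fx=5,fy=2,interpolation=2))
```

```text
w5 [(146, 90), (147, 89), (148, 86), (149, 87), (150, 93), (151, 102), (152, 114), (153, 120), (154, 126), (155, 132), (156, 135), (157, 139), (158, 146), (159, 147), (160, 152), (161, 153), (162, 158), (163, 163), (164, 155), (165, 115), (166, 71), (167, 68), (168, 67), (169, 69), (170, 67), (171, 67), (172, 70), (173, 70), (174, 98), (175, 128), (176, 149), (177, 162), (178, 179), (179, 185), (180, 187), (181, 185), (182, 187), (183, 187), (184, 188), (185, 186)] [(404, 163), (405, 166), (406, 168), (407, 165), (408, 166), (409, 163), (410, 165), (411, 166), (412, 164), (413, 164), (414, 164), (415, 149), (416, 94), (417, 31), (418, 34), (419, 33), (420, 26), (421, 34), (422, 30), (423, 32)]
w6 [(146, 82), (147, 80), (148, 75), (149, 75), (150, 89), (151, 96), (152, 108), (153, 114), (154, 120), (155, 124), (156, 127), (157, 132), (158, 134), (159, 138), (160, 140), (161, 142), (162, 145), (163, 152), (164, 135), (165, 92), (166, 69), (167, 67), (168, 69), (169, 68), (170, 64), (171, 64), (172, 66), (173, 69), (174, 97), (175, 123), (176, 143), (177, 150), (178, 166), (179, 169), (180, 171), (181, 169), (182, 169), (183, 174), (184, 172), (185, 171)] [(404, 152), (405, 152), (406, 151), (407, 151), (408, 150), (409, 151), (410, 151), (411, 151), (412, 151), (413, 151), (414, 152), (415, 136), (416, 83), (417, 27), (418, 27), (419, 19), (420, 20), (421, 21), (422, 16), (423, 28)]
[[ 0.0585 -0.0003 -0.0255]
 [ 0.0582 -0.0003 -0.0255]
 [-0.0317 -0.0004 -0.0255]]
[[ 0.0588 -0.0003 -0.0285]
 [ 0.0585 -0.0003 -0.0285]
 [-0.0291 -0.0004 -0.0285]]
```

View pics/w6a.png

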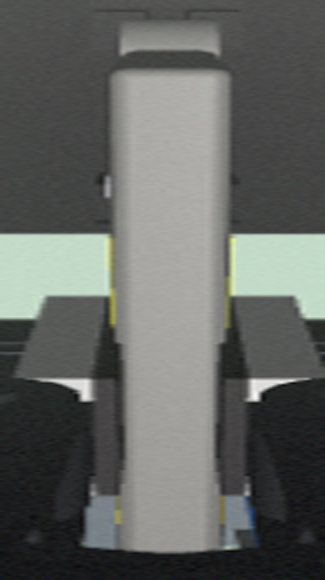

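Emit:
{"name": "step_arm", "arguments": {"dr": [[-0.43,0.047,-0.225],[-0.43,0.047,-0.225],[-0.43,0.047,-0.225],[-0.43,0.047,-0.225],[-0.43,0.047,-0.225],[-0.43,0.047,-0.225],[-0.43,0.047,-0.225],[-0.43,0.047,-0.225]], "xyz": [[-1,0,0.1],[-2.1,0,0.2],[-3.2,0,0.3],[-4.3,0,0.4],[-5.4,0,0.5],[-6.5,0,0.6],[-7.6,0,0.7],[-8.7,0,0.8]], "gripper": [0,0,0,0,0,0,0,0]}}

```text
time: 9.0
ee_pos: [0.5578, -0.0785, 0.3029]
tcp_rot: [155.2, 0.1, 95.2]
wrist_force: [1.0, -0.1, -2.1]
opening: 0.0069
```

```bash
python3 gs.py 0 0.001 .25
```

```text
9.0 slot now mm [ 52.  193.4 265.6] rot err [-0.0042  0.0019  0.001 ] F slot [-0.  -0.2 -2.4] M [ 0.    0.48 -0.02] open 0.0069
([-0.0042, 0.0019, 0.001], [-4.808, -1.302, 0.405])
```

Emit:
{"name": "step_arm", "arguments": {"dr": [[-0.004,0.002,0.001],[-0.004,0.002,0.001],[-0.004,0.002,0.001],[-0.004,0.002,0.001],[-0.004,0.002,0.001],[-0.004,0.002,0.001],[-0.004,0.002,0.001],[-0.004,0.002,0.001]], "xyz": [[-1.1,-0.3,0.1],[-2.2,-0.6,0.2],[-3.3,-0.9,0.2],[-4.0,-1.1,0.3],[-4.4,-1.2,0.3],[-4.6,-1.3,0.3],[-4.6,-1.3,0.3],[-4.6,-1.3,0.3]], "gripper": [0,0,0,0,0,0,0,0]}}

```text
time: 9.8
ee_pos: [0.5339, -0.2635, 0.2706]
tcp_rot: [155.1, -0.0, 95.2]
wrist_force: [-0.2, 0.7, -1.3]
opening: 0.0069
```

```bash
python3 snap.py w7;  python3 gs.py 0 0.001 .20
```

```text
9.85 [ 0.5341 -0.2633  0.2708] [ 1.5504e+02 -2.0000e-02  9.5250e+01] [-33.5  -8.8  -2.9  76.   15.3  54. ] [ 1.  -0.4 -2.4] [-0.02  0.57 -0.02] 0.0073
9.85 slot now mm [  1.8  11.6 253.6] rot err [-0.0006 -0.0005  0.0004] F slot [-0.1 -0.5 -2.5] M [ 0.02  0.57 -0.03] open 0.0073
([-0.0006, -0.0005, 0.0004], [-0.266, -0.043, 1.341])
```

View pics/w7.png

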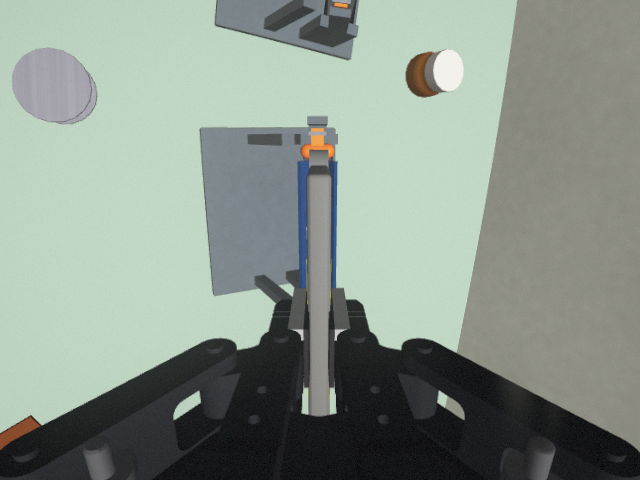

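Emit:
{"name": "step_arm", "arguments": {"dr": [[0,0,0],[0,0,0],[0,0,0],[0,0,0],[0,0,0],[0,0,0],[0,0,0],[0,0,0]], "xyz": [[-0.265,-0.043,0.1],[-0.265,-0.043,0.4],[-0.265,-0.043,0.8],[-0.265,-0.043,1.1],[-0.265,-0.043,1.3],[-0.265,-0.043,1.34],[-0.265,-0.043,1.34],[-0.265,-0.043,1.34]], "gripper": [0,0,0,0,0,0,0,0]}}

```text
time: 10.65
ee_pos: [0.556, -0.2729, 0.2218]
tcp_rot: [155.0, 0.0, 95.2]
wrist_force: [-0.2, -0.0, -1.9]
opening: 0.0067
```

```bash
python3 snap.py w8;  python3 snap.py s8 side; python3 gs.py 0 0.001 .15
python3 - <<'E'
import cv2
a=cv2.imread("pics/s8.png");cv2.imwrite("pics/s8c.png",cv2.resize(a[80:230,300:450],None,fx=4,fy=4,interpolation=2))
E
```

```text
10.7 [ 0.556  -0.2729  0.2219] [1.55e+02 2.00e-02 9.52e+01] [-33.1  -6.6  -6.3  70.1  15.2  54.4] [-0.4  0.5 -1.2] [-0.03  0.58  0.03] 0.0066
10.75 [ 0.556  -0.273   0.2219] [1.550e+02 2.000e-02 9.519e+01] [-33.1  -6.6  -6.3  70.1  15.2  54.4] [ 0.  -0.5 -1.7] [-0.13  0.59  0.01] 0.0067
10.75 slot now mm [ 0.000e+00 -1.000e-01  2.005e+02] rot err [-0.      0.0005 -0.0002] F slot [-0.7 -0.5 -1.5] M [-0.06  0.6   0.04] open 0.0067
([-0.0, 0.0005, -0.0002], [0.027, -0.001, 1.262])
```

View pics/w8.png

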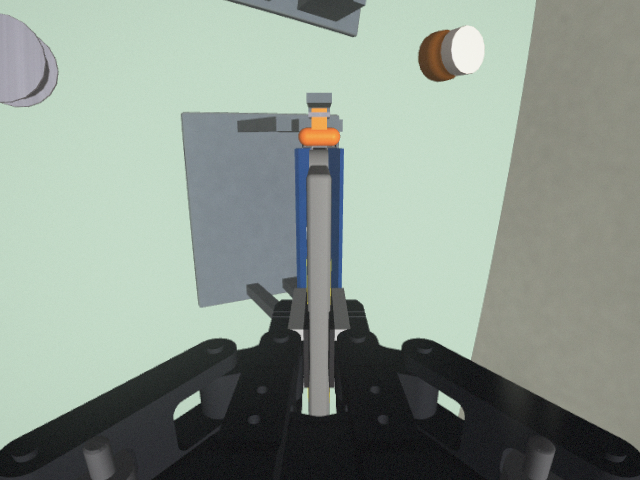

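View pics/s8c.png

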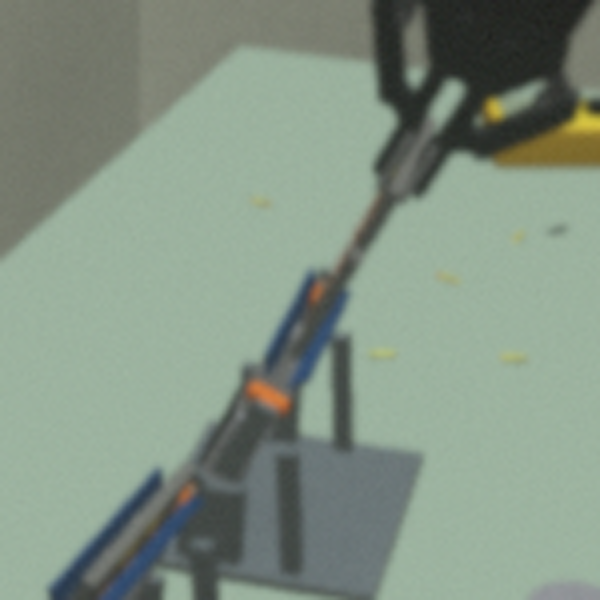

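Run:
```python
from h import *
from gs import O,Rs
for n in("w7","w8"):
    w=load(n)
    print(n,proj(w,Rs.apply([[-.0153,.062,.1],[.0153,.062,.1],[0,.069,.08],[-.0153,0,.1],[.0153,0,.1]])+O).round(1).tolist())
a=load("w8")["image"]
cv2.imwrite("pics/w8a.png",cv2.resize(a[80:300,270:370,::-1],None,fx=5,fy=2.7,interpolation=2))
```

```text
w7 [[297.8, 161.6], [337.2, 161.5], [317.6, 151.3], [299.0, 238.5], [336.3, 238.5]]
w8 [[295.1, 148.8], [343.5, 148.8], [319.3, 137.3], [296.7, 243.1], [342.1, 243.0]]
```

View pics/w8a.png

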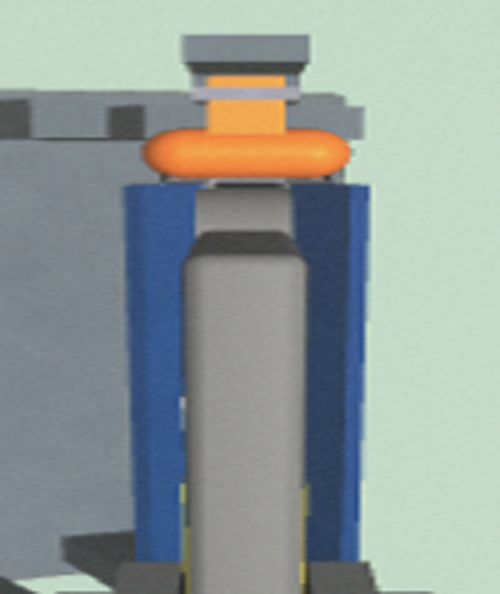

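Emit:
{"name": "step_arm", "arguments": {"dr": [[0,0,0],[0,0,0],[0,0,0],[0,0,0],[0,0,0],[0,0,0],[0,0,0],[0,0,0]], "xyz": [[0.025,0,0],[0.025,0,0.2],[0.025,0,0.4],[0.025,0,0.6],[0.025,0,0.8],[0.025,0,1.0],[0.025,0,1.0],[0.025,0,1.0]], "gripper": [0,0,0,0,0,0,0,0]}}

```text
time: 11.55
ee_pos: [0.5726, -0.2701, 0.1846]
tcp_rot: [155.1, -0.0, 95.2]
wrist_force: [0.3, -0.8, -2.1]
opening: 0.0066
```

```bash
python3 snap.py w9; python3 gs.py 0 0.001 .12
```

```text
11.6 [ 0.5725 -0.2702  0.1849] [ 1.5506e+02 -2.0000e-02  9.5200e+01] [-31.8  -5.1  -9.   65.7  14.7  55.6] [-0.7 -0.8 -2.3] [-0.06  0.55  0.04] 0.0066
11.6 slot now mm [ -0.4   1.2 159.9] rot err [-0.0011 -0.0002 -0.0004] F slot [-1.6 -0.8 -1.7] M [0.01 0.56 0.04] open 0.0066
([-0.0011, -0.0002, -0.0004], [-0.004, 0.011, 0.997])
```

Emit:
{"name": "step_arm", "arguments": {"dr": [[0,0,0],[0,0,0],[0,0,0],[0,0,0],[0,0,0],[0,0,0],[0,0,0],[0,0,0]], "xyz": [[0,0,0.14],[0,0,0.28],[0,0,0.42],[0,0,0.56],[0,0,0.7],[0,0,0.84],[0,0,0.9],[0,0,0.9]], "gripper": [0,0,0,0,0,0,0,0]}}

```text
time: 12.4
ee_pos: [0.5877, -0.2687, 0.1517]
tcp_rot: [155.1, -0.0, 95.2]
wrist_force: [0.4, 0.2, -1.6]
opening: 0.0067
```

```bash
python3 snap.py w10; python3 gs.py 0 0.001 .11
```

```text
12.45 [ 0.5877 -0.2688  0.152 ] [ 1.5507e+02 -3.0000e-02  9.5210e+01] [-30.9  -3.3 -11.   61.7  14.4  56.6] [-0.1  0.8 -1.9] [-0.07  0.62 -0.01] 0.0067
12.45 slot now mm [ -0.5   1.2 123.6] rot err [-0.0012 -0.0004 -0.0004] F slot [-0.8  0.8 -1.7] M [-0.02  0.62 -0.  ] open 0.0067
([-0.0012, -0.0004, -0.0004], [-0.006, 0.014, 0.341])
```

View pics/w10.png

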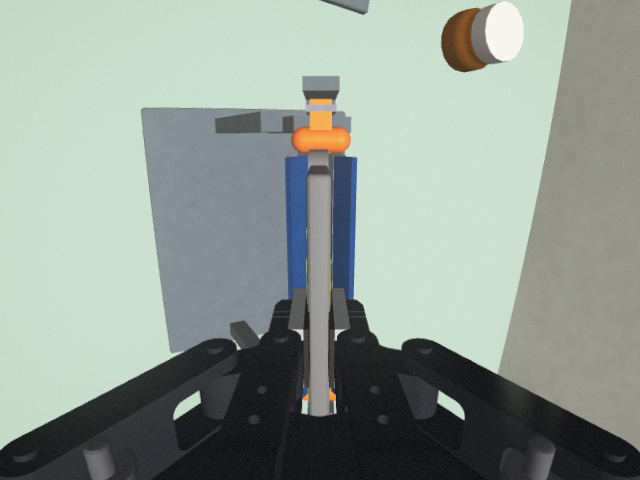

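Emit:
{"name": "step_arm", "arguments": {"dr": [[0,0,0],[0,0,0],[0,0,0],[0,0,0],[0,0,0],[0,0,0],[0,0,0],[0,0,0]], "xyz": [[0,0.01,0.05],[0,0.01,0.1],[0,0.01,0.15],[0,0.01,0.2],[0,0.01,0.25],[0,0.01,0.3],[0,0.01,0.33],[0,0.01,0.33]], "gripper": [0,0,0,0,0,0,0,0]}}

```text
time: 13.25
ee_pos: [0.5935, -0.2683, 0.1411]
tcp_rot: [155.0, -0.0, 95.2]
wrist_force: [-4.9, 1.4, 3.2]
opening: 0.0068
```

```bash
python3 gs.py 0 0.001 .11
```

```text
13.25 slot now mm [1.000e-01 1.100e+00 1.112e+02] rot err [-0.0006  0.0002 -0.0005] F slot [-3.   1.9  4.9] M [ 0.32  1.07 -0.05] open 0.0068
([-0.0006, 0.0002, -0.0005], [-0.003, -0.003, 0.031])
```

Emit:
{"name": "step_arm", "arguments": {"dr": [[0,0,0],[0,0,0],[0,0,0],[0,0,0],[0,0,0],[0,0,0],[0,0,0],[0,0,0]], "xyz": [[0,0,0],[0,0,0],[0,0,0],[0,0,0],[0,0,-0.3],[0,0,-0.8],[0,0,-1.3],[0,0,-1.8]], "gripper": [0.2,0.4,0.4,0.4,0.4,0.4,0.4,0.4]}}

```text
time: 14.05
ee_pos: [0.5628, -0.2711, 0.2073]
tcp_rot: [155.0, 0.0, 95.2]
wrist_force: [0.0, -0.4, 0.2]
opening: 0.0341
```

```bash
python3 snap.py w11; python3 gs.py 0 0 .19 90;python3 gs.py 0 0 .19 -90
```

```text
14.1 [ 0.5629 -0.2718  0.2113] [154.83   0.16  95.18] [-32.5  -6.2  -7.2  68.5  15.   55. ] [ 0.3 -0.8  3.2] [-0.03  0.35  0.04] 0.0337
14.1 slot now mm [  1.9   0.5 187.9] rot err [0.003  0.0028 0.0006] F slot [ 1.5 -0.8  2.8] M [0.02 0.35 0.04] open 0.0337
([0.0045, -0.0002, 1.5714], [-0.012, -0.047, -0.053])
14.1 slot now mm [  1.9   0.5 187.9] rot err [0.003  0.0028 0.0006] F slot [ 1.5 -0.8  2.8] M [0.02 0.35 0.04] open 0.0337
([0.0002, 0.0045, -1.5702], [-0.012, -0.047, -0.053])
```

View pics/w11.png

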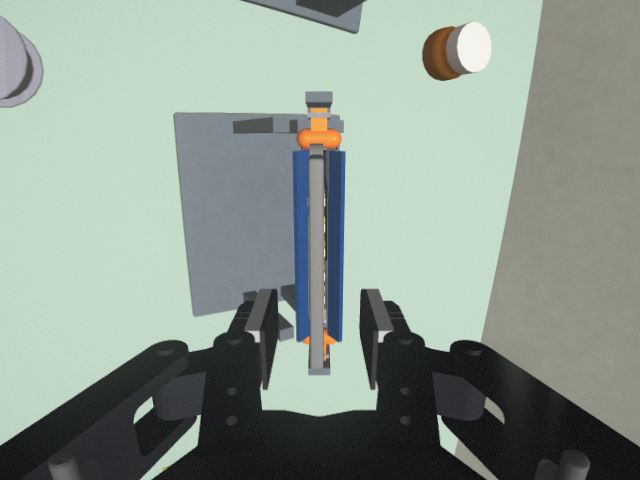

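Emit:
{"name": "step_arm", "arguments": {"dr": [[0,0,-1.57],[0,0,-1.57],[0,0,-1.57],[0,0,-1.57],[0,0,-1.57],[0,0,-1.57],[0,0,-1.57],[0,0,-1.57]], "xyz": [[0,-0.04,0],[0,-0.04,0],[0,-0.04,0],[0,-0.04,0],[0,-0.04,0],[0,-0.04,0],[0,-0.04,0],[0,-0.04,0]], "gripper": [0.85,0.85,0.85,0.85,0.85,0.85,0.85,0.85]}}

```text
time: 14.9
ee_pos: [0.5619, -0.2712, 0.2054]
tcp_rot: [170.6, 23.2, 162.4]
wrist_force: [-0.3, 0.1, -0.4]
opening: 0.0724
```

```bash
python3 gs.py 0 0 .17 -90
```

```text
14.9 slot now mm [ -1.5   1.1 182.9] rot err [-6.0000e-04 -3.0000e-04  1.2058e+00] F slot [-0.5  0.2 -0.2] M [-0.    0.38  0.04] open 0.0724
([-0.0002, -0.0006, -0.365], [-0.045, -0.013, 0.323])
```

Emit:
{"name": "step_arm", "arguments": {"dr": [[0,0,-0.365],[0,0,-0.365],[0,0,-0.365],[0,0,-0.365],[0,0,-0.365],[0,0,-0.365],[0,0,-0.365],[0,0,-0.365]], "xyz": [[-0.02,-0.03,0.1],[-0.02,-0.03,0.2],[-0.02,-0.03,0.3],[-0.02,-0.03,0.4],[-0.02,-0.03,0.4],[-0.02,-0.03,0.4],[-0.02,-0.03,0.4],[-0.02,-0.03,0.4]], "gripper": [0.85,0.85,0.85,0.85,0.85,0.85,0.85,0.85]}}

```text
time: 15.7
ee_pos: [0.5691, -0.2721, 0.1909]
tcp_rot: [179.8, 25.0, -175.2]
wrist_force: [-0.0, -0.0, 0.2]
opening: 0.0726
```

```bash
python3 snap.py w12; python3 gs.py 0 0 .13 -90
```

```text
15.75 [ 0.569  -0.2721  0.1909] [ 179.83   24.96 -175.2 ] [-32.2  -5.3  -8.6  66.4  14.9 -34.4] [ 0.3 -0.  -0. ] [-0.04  0.39  0.06] 0.0725
15.75 slot now mm [ -1.2  -0.3 166.8] rot err [-6.0000e-04 -5.0000e-04  1.5641e+00] F slot [ 0.3 -0.  -0.2] M [0.02 0.39 0.05] open 0.0725
([-0.0, -0.0007, -0.0067], [-0.03, 0.009, 0.92])
```

View pics/w12.png

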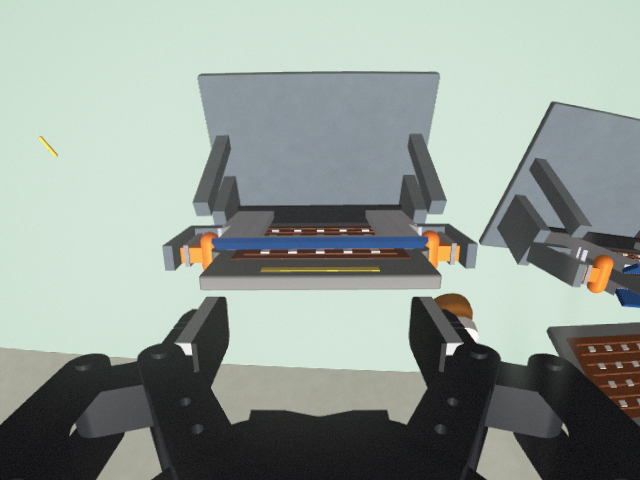

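Emit:
{"name": "step_arm", "arguments": {"dr": [[0,0,-0.006],[0,0,-0.006],[0,0,-0.006],[0,0,-0.006],[0,0,-0.006],[0,0,-0.006],[0,0,-0.006],[0,0,-0.006]], "xyz": [[-0.03,0.01,0.2],[-0.03,0.01,0.4],[-0.03,0.01,0.5],[-0.03,0.01,0.6],[-0.03,0.01,0.7],[-0.03,0.01,0.8],[-0.03,0.01,0.9],[-0.03,0.01,0.95]], "gripper": [0.85,0.85,0.85,0.85,0.85,0.85,0.85,0.85]}}

```text
time: 16.55
ee_pos: [0.5861, -0.2703, 0.1572]
tcp_rot: [-180.0, 25.0, -174.8]
wrist_force: [-7.9, 0.5, 8.5]
opening: 0.0727
```

```bash
python3 snap.py w13; python3 gs.py 0 0 .12 -90
```

```text
16.6 [ 0.5861 -0.2703  0.1571] [-179.97   24.96 -174.8 ] [-31.1  -3.5 -10.6  62.3  14.4 -33.6] [-3.6 -0.2  3.9] [-0.1   0.83  0.03] 0.0726
16.6 slot now mm [ 1.00e-01 -1.00e-01  1.29e+02] rot err [-9.0000e-04 -0.0000e+00  1.5705e+00] F slot [-1.6  0.1  5. ] M [-0.    0.83  0.04] open 0.0726
([-0.0006, -0.0006, -0.0003], [0.001, 0.003, 0.224])
```

View pics/w13.png

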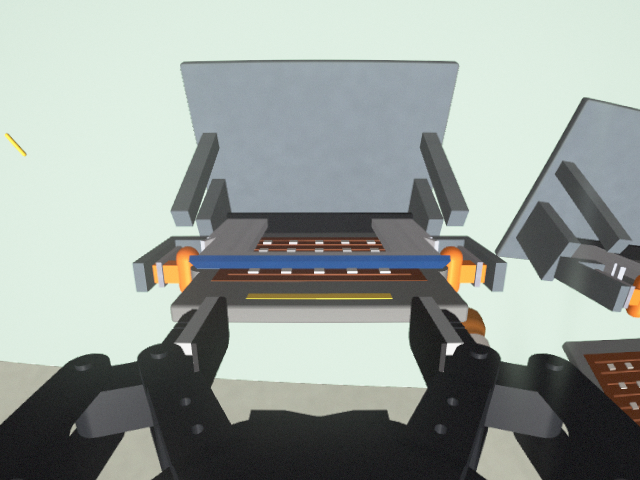

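Emit:
{"name": "step_arm", "arguments": {"dr": [[0,0,0],[0,0,0],[0,0,0],[0,0,0],[0,0,0],[0,0,0],[0,0,0],[0,0,0]], "xyz": [[0,0,0.03],[0,0,0.06],[0,0,0.09],[0,0,0.12],[0,0,0.15],[0,0,0.18],[0,0,0.2],[0,0,0.2]], "gripper": [0.85,0.85,0.85,0.85,0.85,0.85,0.85,0.85]}}

```text
time: 17.4
ee_pos: [0.5894, -0.2696, 0.1489]
tcp_rot: [180.0, 24.9, -174.8]
wrist_force: [0.8, -0.5, 0.3]
opening: 0.0724
```

```bash
python3 snap.py w14; python3 gs.py 0 0 .11 -90
```

```text
17.45 [ 0.5894 -0.2696  0.1491] [ 179.97   24.93 -174.79] [-30.9  -3.  -11.1  61.4  14.4 -33.4] [-0.1  0.4 -0.1] [-0.02  0.43  0.03] 0.0725
17.45 slot now mm [ -0.2   0.2 120.3] rot err [-6.0000e-04 -1.4000e-03  1.5706e+00] F slot [-0.1  0.5 -0.1] M [0.03 0.43 0.02] open 0.0725
([0.0005, -0.0012, -0.0002], [-0.007, -0.006, 0.257])
```

View pics/w14.png

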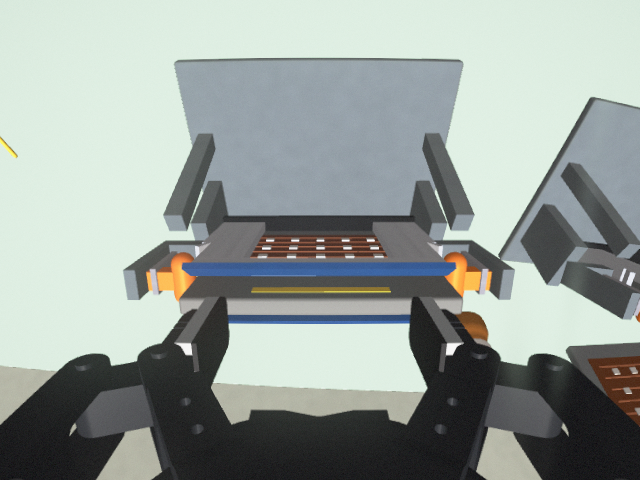

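Emit:
{"name": "step_arm", "arguments": {"dr": [[0,0,0],[0,0,0],[0,0,0],[0,0,0],[0,0,0],[0,0,0],[0,0,0],[0,0,0]], "xyz": [[0,0,0.05],[0,0,0.1],[0,0,0.14],[0,0,0.17],[0,0,0.2],[0,0,0.23],[0,0,0.25],[0,0,0.25]], "gripper": [0.85,0.85,0.85,0.85,0.85,0.85,0.85,0.85]}}

```text
time: 18.25
ee_pos: [0.5943, -0.2694, 0.1429]
tcp_rot: [-180.0, 25.1, -174.8]
wrist_force: [-6.8, 3.1, 11.8]
opening: 0.0723
```

```bash
python3 gs.py 0 0 .11 -90
```

```text
18.25 slot now mm [  1.5   0.  112.6] rot err [1.4000e-03 2.2000e-03 1.5712e+00] F slot [-0.9  3.7 13.4] M [ 0.89  0.55 -0.  ] open 0.0723
([-0.0005, 0.0023, 0.0004], [0.038, -0.001, 0.066])
```

```bash
python3 snap.py w15
python3 - <<'E'
import cv2
a=cv2.imread("pics/w15.png");cv2.imwrite("pics/w15a.png",cv2.resize(a[220:360,110:530],None,fx=1.9,fy=3.8,interpolation=2))
E
```

```text
18.3 [ 0.5942 -0.2693  0.1429] [-179.96   25.13 -174.75] [-30.6  -2.6 -11.4  60.3  14.4 -33.2] [-5.8  2.9 12. ] [0.83 0.65 0.33] 0.0722
```

View pics/w15a.png

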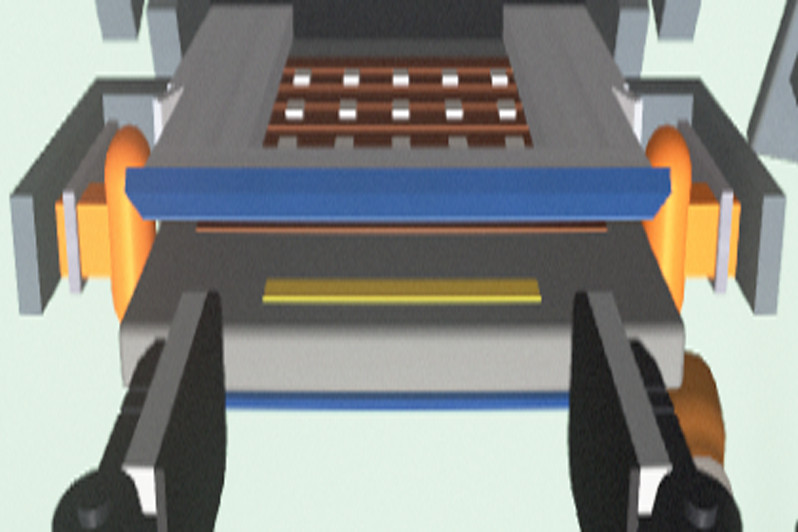

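```bash
cat > chk.py <<'E'
import sys
from h import *
from gs import O,Rs
w=load(sys.argv[1])
for z in (.116,.118,.120,.134): print(z,proj(w,Rs.apply([[-.004,-.06,z],[-.004,.06,z],[.004,-.06,z],[.004,.06,z]])+O).round(1).tolist())
print("blue front upper edge",proj(w,Rs.apply([[-.0153,-.062,.1],[-.0153,.062,.1],[.0153,-.062,.1],[.0153,.062,.1]])+O).round(1).tolist())
E
python3 chk.py w15;python3 gs.py 0 0 .11 -90
```

```text
0.116 [[170.9, 300.6], [464.4, 300.4], [173.2, 318.2], [462.2, 318.1]]
0.118 [[169.1, 302.7], [466.2, 302.5], [171.4, 320.4], [463.9, 320.3]]
0.12 [[167.2, 304.8], [468.1, 304.7], [169.6, 322.8], [465.7, 322.7]]
0.134 [[152.6, 321.5], [482.5, 321.4], [155.5, 340.9], [479.7, 340.8]]
blue front upper edge [[177.1, 261.6], [458.3, 261.5], [184.5, 323.9], [451.2, 323.8]]
18.3 slot now mm [1.500e+00 1.000e-01 1.126e+02] rot err [1.3000e-03 2.1000e-03 1.5712e+00] F slot [ 0.1  3.4 13.2] M [ 0.94  0.57 -0.08] open 0.0722
([-0.0005, 0.0022, 0.0004], [0.037, -0.002, 0.065])
```

Emit:
{"name": "step_arm", "arguments": {"dr": [[0,0,0],[0,0,0],[0,0,0],[0,0,0],[0,0,0],[0,0,0],[0,0,0],[0,0,0]], "xyz": [[0,0,0.01],[0,0,0.02],[0,0,0.03],[0,0,0.04],[0,0,0.05],[0,0,0.06],[0,0,0.06],[0,0,0.06]], "gripper": [0.85,0.85,0.85,0.85,0.85,0.85,0.85,0.85]}}

```text
time: 19.1
ee_pos: [0.5961, -0.2693, 0.1436]
tcp_rot: [-179.9, 25.3, -174.7]
wrist_force: [-12.3, 5.9, 24.7]
opening: 0.0724
```

```bash
python3 gs.py 0 0 .11 -90
```

```text
19.1 slot now mm [ 3.400e+00 -1.000e-01  1.125e+02] rot err [0.0036 0.0058 1.572 ] F slot [-0.1  7.  27.3] M [ 1.76  0.55 -0.17] open 0.0724
([-0.0014, 0.0059, 0.0013], [0.087, 0.002, 0.062])
```

Emit:
{"name": "step_arm", "arguments": {"dr": [[0,0.006,0],[0,0.006,0],[0,0.006,0],[0,0.006,0],[0,0.006,0],[0,0.006,0],[0,0.006,0],[0,0.006,0]], "xyz": [[0,0,-0.1],[0,0,-0.4],[0,0,-0.8],[0,0,-1.1],[0,0,-1.2],[0,0,-1.2],[0,0,-1.2],[0,0,-1.2]], "gripper": [0.85,0.85,0.85,0.85,0.85,0.85,0.85,0.85]}}

```text
time: 19.9
ee_pos: [0.5743, -0.2709, 0.1808]
tcp_rot: [179.9, 24.5, -174.8]
wrist_force: [0.1, -0.7, 0.1]
opening: 0.0725
```

```bash
python3 gs.py 0 0 .12 -90; python3 snap.py w16; python3 chk.py w16
python3 - <<'E'
import cv2
a=cv2.imread("pics/w16.png");cv2.imwrite("pics/w16a.png",cv2.resize(a[200:340,140:500],None,fx=2.2,fy=4,interpolation=2))
E
```

```text
19.9 slot now mm [ -0.6   0.3 155.4] rot err [-0.0055 -0.0069  1.5703] F slot [ 0.1 -0.7  0.1] M [-0.04  0.38  0.  ] open 0.0725
([0.0009, -0.0079, -0.0005], [-0.022, -0.008, 0.885])
19.95 [ 0.5743 -0.2709  0.1808] [ 179.94   24.55 -174.81] [-31.7  -4.5  -8.8  65.6  14.5 -34.3] [ 0.9 -0.4  0.2] [-0.06  0.36  0.03] 0.0724
0.116 [[201.7, 270.2], [432.8, 269.8], [203.0, 284.6], [431.5, 284.2]]
0.118 [[200.5, 271.5], [434.0, 271.1], [201.9, 286.0], [432.7, 285.6]]
0.12 [[199.4, 272.9], [435.1, 272.5], [200.8, 287.5], [433.8, 287.1]]
0.134 [[190.4, 283.1], [443.9, 282.6], [192.1, 298.7], [442.4, 298.2]]
blue front upper edge [[205.0, 241.1], [429.5, 240.7], [209.5, 292.5], [425.3, 292.1]]
```

View pics/w16a.png

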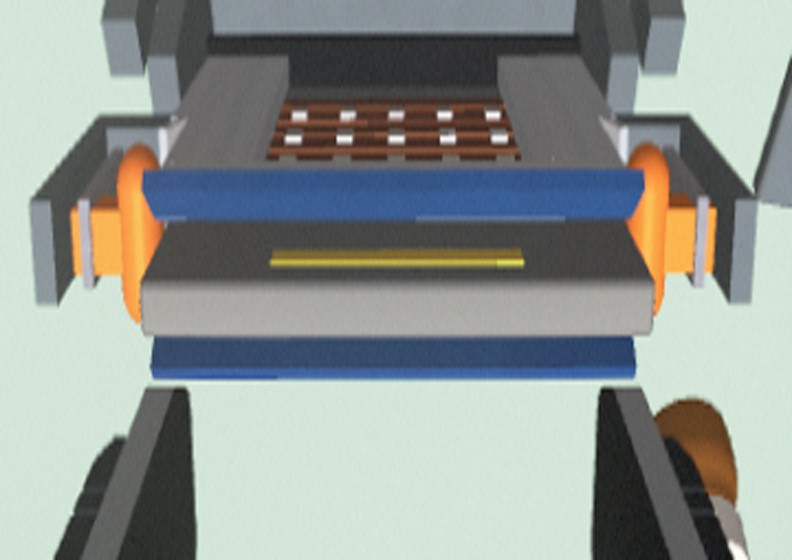

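```bash
cat > edge.py <<'E'
import sys
from h import *
w=load(sys.argv[1]);a=w["image"].astype(float)
g=cv2.GaussianBlur(a.mean(2),(5,1),0)
def edge(cols,r0,r1,sgn,ch=None):
    G=g if ch is None else ch
    out=[]
    for c in cols:
        d=sgn*np.diff(G[r0:r1,c]);i=int(np.argmax(d))
        if 0<i<len(d)-1:
            den=d[i-1]-2*d[i]+d[i+1];off=0.5*(d[i-1]-d[i+1])/den if den else 0
        else: off=0
        out.append((c,r0+i+.5+off))
    out=np.array(out);p=np.polyfit(out[:,0],out[:,1],1)
    for _ in range(3):
        k=abs(np.polyval(p,out[:,0])-out[:,1])<.8
        p=np.polyfit(out[k,0],out[k,1],1)
    return p[0],np.polyval(p,318),k.sum(),len(k)
bl=a[:,:,2]-a[:,:,0]
bl=cv2.GaussianBlur(bl,(5,1),0)
r=[int(x) for x in sys.argv[2:]]  # board edge range, blue front top range, blue rear bottom range
print("board top-front",edge(range(215,420),r[0],r[1],1))
print("blue front top",edge(range(215,420),r[2],r[3],1,bl))
print("blue front bottom",edge(range(215,420),r[4],r[5],-1,bl))
print("blue rear bottom",edge(range(215,420),r[6],r[7],-1,bl))
E
python3 edge.py w16 264 275 236 248 250 260 288 300; python3 edge.py w12 270 285 230 242 244 254 288 300
```

```text
board top-front (np.float64(-0.005351452922919942), np.float64(275.45341207374605), np.int64(197), 205)
blue front top (np.float64(-0.007231252106171105), np.float64(236.6942118989176), np.int64(205), 205)
blue front bottom (np.float64(-0.00970107607496053), np.float64(248.2215246272316), np.int64(204), 205)
blue rear bottom (np.float64(-0.008428968949142851), np.float64(294.8827917171845), np.int64(58), 205)Traceback (most recent call last):
  File "edge.py", line 22, in <module>
    print("board top-front",edge(range(215,420),r[0],r[1],1))
                            ~~~~^^^^^^^^^^^^^^^^^^^^^^^^^^^^
  File "edge.py", line 17, in edge
    p=np.polyfit(out[k,0],out[k,1],1)
    raise TypeError("expected non-empty vector for x")
TypeError: expected non-empty vector for x
```

Run:
```python
from h import *
a=load("w16")["image"].astype(int)
for c in (225,318,410): print(c,[(r,*a[r,c]) for r in range(236,300)])
```

```text
225 [(236, np.int64(107), np.int64(106), np.int64(104)), (237, np.int64(107), np.int64(104), np.int64(105)), (238, np.int64(109), np.int64(105), np.int64(105)), (239, np.int64(108), np.int64(107), np.int64(105)), (240, np.int64(110), np.int64(109), np.int64(107)), (241, np.int64(107), np.int64(105), np.int64(105)), (242, np.int64(81), np.int64(94), np.int64(121)), (243, np.int64(64), np.int64(91), np.int64(136)), (244, np.int64(60), np.int64(86), np.int64(136)), (245, np.int64(61), np.int64(89), np.int64(137)), (246, np.int64(61), np.int64(91), np.int64(137)), (247, np.int64(62), np.int64(91), np.int64(142)), (248, np.int64(60), np.int64(94), np.int64(146)), (249, np.int64(64), np.int64(96), np.int64(150)), (250, np.int64(62), np.int64(94), np.int64(145)), (251, np.int64(65), np.int64(95), np.int64(149)), (252, np.int64(61), np.int64(93), np.int64(144)), (253, np.int64(64), np.int64(95), np.int64(146)), (254, np.int64(66), np.int64(90), np.int64(132)), (255, np.int64(73), np.int64(75), np.int64(87)), (256, np.int64(75), np.int64(74), np.int64(69)), (257, np.int64(76), np.int64(73), n
[... 7923 characters left out ...]
64(49), np.int64(71), np.int64(108)), (287, np.int64(48), np.int64(69), np.int64(108)), (288, np.int64(47), np.int64(74), np.int64(108)), (289, np.int64(47), np.int64(70), np.int64(107)), (290, np.int64(46), np.int64(69), np.int64(106)), (291, np.int64(53), np.int64(78), np.int64(122)), (292, np.int64(59), np.int64(97), np.int64(163)), (293, np.int64(61), np.int64(100), np.int64(165)), (294, np.int64(100), np.int64(135), np.int64(176)), (295, np.int64(214), np.int64(231), np.int64(218)), (296, np.int64(210), np.int64(229), np.int64(217)), (297, np.int64(211), np.int64(230), np.int64(217)), (298, np.int64(212), np.int64(230), np.int64(219)), (299, np.int64(209), np.int64(229), np.int64(216))]
```

Run:
```python
from h import *
from gs import O,Rs
for n in("w12","w16"):
    w=load(n);a=w["image"].astype(int)
    print(n,proj(w,Rs.apply([[0,-.069,.08],[0,.069,.08],[-.0153,-.062,.1],[-.0153,.062,.1],[0,-.096,.08],[0,.096,.08]])+O).round(1).tolist())
    m=((a[:,:,0]>200)&(a[:,:,2]<90)).astype(np.uint8)
    o=((a[:,:,0]-a[:,:,2]>110)).astype(np.uint8)
    k,l,s,c=cv2.connectedComponentsWithStats(o)
    print([s[i].tolist() for i in range(1,k) if s[i][4]>100])
cv2.imwrite("pics/w16b.png",np.vstack([np.hstack([cv2.resize(load(n)["image"][210:300,150+d:250+d,::-1],None,fx=3.8,fy=3.2,interpolation=2) for d in(0,235)]) for n in("w12","w16")]))
```

```text
w12 [[211.6, 251.6], [425.7, 250.0], [211.8, 236.6], [425.1, 235.0], [170.6, 251.8], [466.8, 249.6]]
[[423, 231, 28, 37, 524], [189, 234, 26, 36, 524], [588, 256, 25, 37, 619]]
w16 [[205.2, 256.5], [429.6, 256.1], [205.0, 241.1], [429.5, 240.7], [162.3, 256.5], [472.5, 255.9]]
[[425, 237, 31, 42, 632], [181, 238, 33, 43, 710], [598, 263, 26, 39, 666], [264, 265, 114, 1, 114]]
```

View pics/w16b.png

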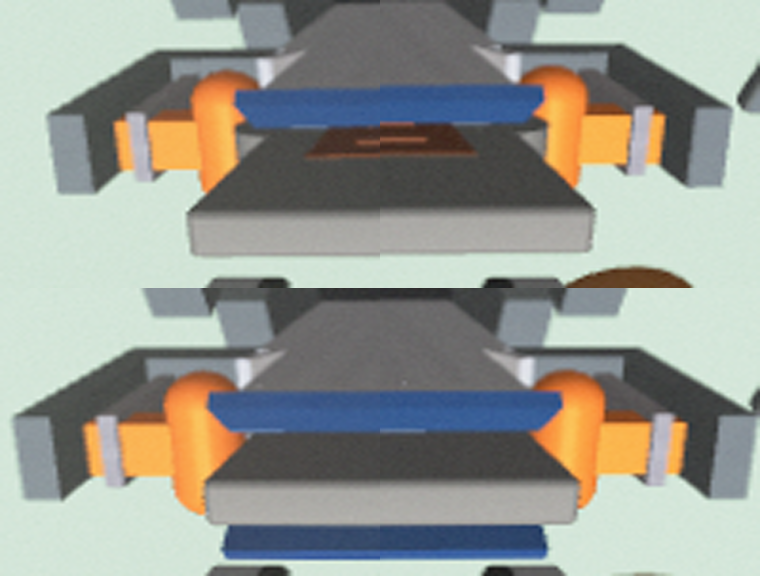

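Emit:
{"name": "step_arm", "arguments": {"dr": [[0,0,0],[0,0,0],[0,0,0],[0,0,0],[0,0,0],[0,0,0],[0,0,0],[0,0,0]], "xyz": [[0,0,-0.5],[0,0,-1],[0,0,-1.5],[0,0,-2],[0,0,-2.2],[0,0,-2.2],[0,0,-2.2],[0,0,-2.2]], "gripper": [0.85,0.85,0.85,0.85,0.85,0.85,0.85,0.85]}}

```text
time: 20.75
ee_pos: [0.538, -0.2742, 0.2601]
tcp_rot: [179.9, 24.5, -174.8]
wrist_force: [0.2, -0.6, -0.1]
opening: 0.0724
```

```bash
python3 snap.py s17 side; python3 snap.py t17 top; python3 snap.py w17; python3 chk.py w17
python3 - <<'E'
import cv2,numpy as np
a=cv2.imread("pics/s17.png");b=cv2.imread("pics/w17.png")
cv2.imwrite("pics/f17.png",np.hstack([cv2.resize(a[135:260,260:360+20],(400,400),interpolation=2),cv2.resize(a[125:225,330:430],(400,400),interpolation=2)]))
cv2.imwrite("pics/w17a.png",cv2.resize(b[180:300,180:460],None,fx=2.8,fy=4,interpolation=2))
x=load=cv2.absdiff(cv2.imread("pics/top0.png"),cv2.imread("pics/t17.png")).max(2)
for n,(c,r) in dict(spool=(399,328),jar=(373,178),driver=(280,340)).items(): print(n,x[r-25:r+25,c-20:c+20].max())
E
```

```text
20.8 [ 0.538  -0.2742  0.2603] [ 179.91   24.52 -174.81] [-34.2  -7.4  -2.6  75.4  15.3 -36.8] [-0.1  0.7 -1.2] [-0.09  0.38 -0.02] 0.0727
20.85 [ 0.538  -0.2742  0.2605] [ 179.92   24.53 -174.81] [-34.2  -7.4  -2.6  75.4  15.3 -36.8] [ 0.3 -0.3 -0.7] [-0.02  0.38  0.03] 0.0728
20.9 [ 0.538  -0.2742  0.2608] [ 179.93   24.55 -174.8 ] [-34.2  -7.4  -2.6  75.4  15.3 -36.8] [0.2 0.6 0.5] [-0.01  0.37  0.02] 0.0727
0.116 [[236.7, 229.5], [398.1, 229.2], [237.4, 239.9], [397.5, 239.6]]
0.118 [[236.2, 230.1], [398.7, 229.8], [236.8, 240.6], [398.1, 240.3]]
0.12 [[235.6, 230.8], [399.2, 230.5], [236.3, 241.3], [398.6, 241.0]]
0.134 [[231.4, 235.5], [403.4, 235.2], [232.1, 246.5], [402.8, 246.2]]
blue front upper edge [[237.7, 210.5], [397.2, 210.2], [239.9, 248.3], [395.1, 248.0]]
spool 14
jar 15
driver 16
```

View pics/f17.png

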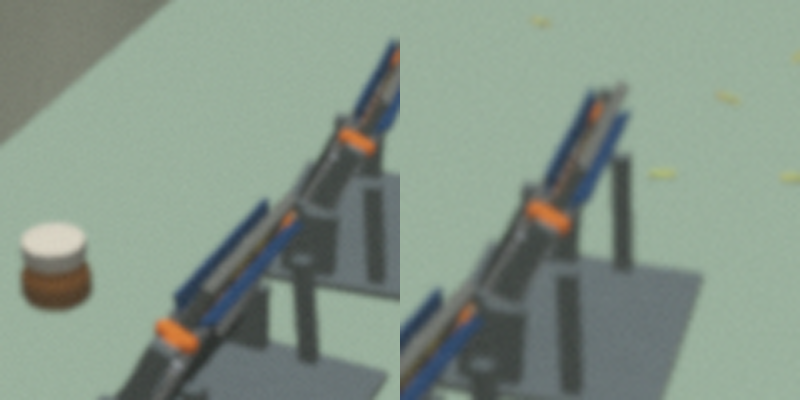

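View pics/w17a.png

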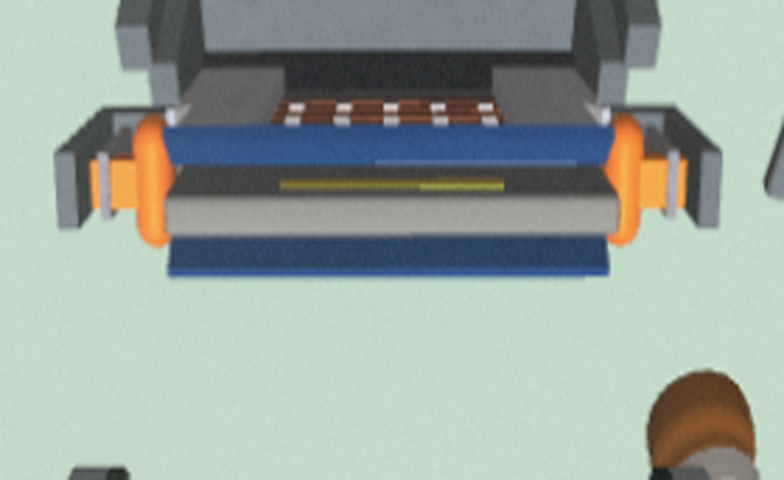

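View pics/t17.png

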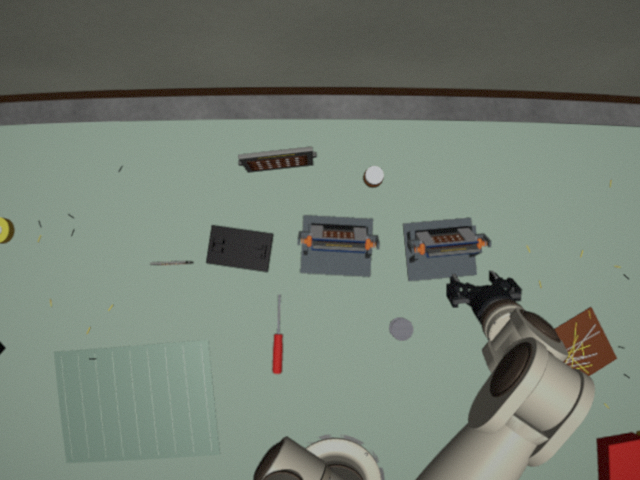

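Run:
```python
from h import *
from gs import O,Rs
s=load("s17")
for z in(.116,.120): print(z,proj(s,Rs.apply([[0,-.06,z],[0,.06,z],[-.004,-.06,z],[.004,-.06,z]])+O).round(1).tolist())
a=s["image"][:,:,::-1]
cv2.imwrite("pics/f17b.png",np.hstack([cv2.resize(a[195:265,300:360],(390,455),interpolation=2),cv2.resize(a[140:210,345:405],(390,455),interpolation=2)]))
```

```text
0.116 [[384.3, 146.1], [373.7, 167.1], [385.7, 146.9], [382.9, 145.3]]
0.12 [[385.1, 144.8], [374.5, 165.8], [386.4, 145.6], [383.7, 144.0]]
```

View pics/f17b.png

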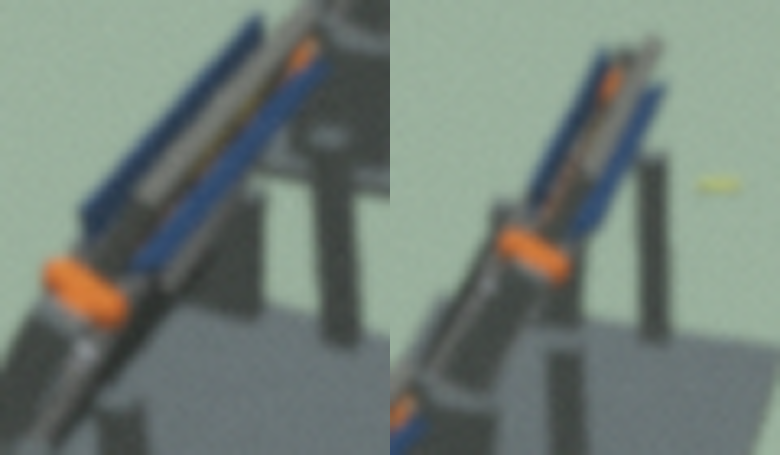

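```bash
python3 -c "
from workcell import bot
print(bot.job_done());o=bot.get_obs();print(o['time'],o['wrist_force'])"
```

```text
the job is handed in; nothing more can be done
None
the job is handed in; nothing more can be done
```

I took the middle-sized board (measured about 118.5 mm wide, nominal 120) out of the black stand and lowered it into the empty slot until the clips stopped it. I let go, turned the tool 90°, and pressed its top edge with both open fingertips. The job was handed in at about 21 s with the arm clear of everything.

**Last checks that agree:**
- **Clips:** the clip resistance fell to zero as the board passed. Both clips then looked shut and symmetric, as before the press.
- **Seating:** the board met a hard stop; the finger position stayed the same at 13 N and at 27 N. In the wrist picture its top edge is parallel to the slot's blue edges to about 0.3 mm across the board. Its height matches home in the wrist and side pictures, to about 1 mm.
- **Bystanders:** the spool, jar and screwdriver look unchanged between the first and last top pictures.

**Checks that disagree or are less certain:**
- **Uneven last press:** the final press pushed almost only through the +y finger, and the tool drifted about 3 mm sideways at 27 N. I took this as a slight tilt of the tool, because the board itself measured level.
- **Sideways position:** in the wrist pictures the board sits about 1 mm toward +y of the slot's centre, which is within the side play.

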